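Pack a soldering kit: nested parts cups and a wire reel

ROBOT

A 6-joint arm with a two-finger parallel gripper is mounted at the origin on the work surface. World frame = base frame: x ahead of the robot, y to its left, z up, the work surface at z = 0. Lengths are in m, angles in degrees, forces in N, time in s.
With the tool pointing down it reaches from about 0.35 to 0.875 m from the base axis. Payload 4.2 kg.
Tool frame: the origin (TCP) lies on the mounting face of the last link; the fingertips stand 182 mm ahead of it and the grasp point (between the pads) lies 164 mm ahead of it (r.tcp_to_grasp is the distance from the TCP to the grasp point, in m); z points along the fingers, y is the line along which they close (so a half turn about z gives the same grasp; the last joint's range is limited). The gripper opens to 87 mm and grips with 3 to 60 N. Pads are 19 mm wide; open, the fingers measure 117 mm over their backs; the gripper's body (75 mm by 190 mm) begins 51 mm behind the grasp point.
Start: joints at [84.087, 22.042, 0.453, 0, -68.411, -14.817], TCP at [0.221, 0.585, 0.405] pointing down, gripper open.
Joint ranges: [-179.83, 179.83], [-69.29, 118.12], [-61.27, 80.66], [-181.25, 117.63], [-171.15, -9.14], [-177.46, 177.46]. Speed limits (degrees/s): [159.86, 159.86, 180, 180, 180, 180].

INTERFACE

Orientations are given as a 3x3 rotation matrix whose columns are the frame's x, y, z axes.
In Python, from station import sense, eyes, r gives the robot as it stands.
- The arm moves only by the tool jog_arm, never from a script. Its argument "increments" is a list of rows, each a list of 4 numbers: the shift along the tool's x, y, z normalised to -1 to 1, where 1 is 0.02 m, then the turn about the tool's z normalised to -1 to 1, where 1 is 0.08 rad. A call has 1 to 10 rows; each row shifts and turns the commanded pose from where the row before left it, along the tool's axes as they then stand; what a row does not reach is not made up. A row lasts 1/10 s, in which the tool goes at most 50 mm and 8.59 degrees, less where a joint would pass 70% of its speed; a pose out of reach is approached as far as the arm can. A call with a number of a shift or a turn outside -1 to 1 is refused whole. A call with a gripper value outside its range is refused whole. "grip" is the finger opening in mm, from 0 to 87, set as the call begins (left out, the last holds). The fingers move at their own pace and stop on an object; the grip force is fixed at half the most. Time passes only in rows, so rows that do not move let the fingers close. It gives the time, the measured TCP pose, the force, the opening and the grip force at its end, in the units of the state.
- sense(): the state, without advancing time (a new reading comes with each control period).
- eyes.capture(name): name is "side" or "top"; returns the picture (480x640x3 uint8, blue, green, red); there is no depth.
- eyes.get_calibration(name): a dict with "camera_matrix" (3x3 intrinsics, pixels), "k1" (the pictures are not rectified: a ray, as slopes to the right and down, at radius r is drawn at 1 + k1 r^2 times it, then the intrinsics apply), "R" (3x3) and "t" (3): a world point X has camera coordinates R X + t. Camera axes: x right, y down, z forward; pixel columns grow to the right and rows downward; lengths in m; the calibration is good to about 2 mm. A picture is of the moment at which its call begins. get_calibration takes no time and is no camera call.
- r.finish_job(): hands the job in; it is judged then, once.
Trained networks look in the newest picture that a camera, given by its name, has taken for a name from the list of things; names that differ only in an ending like _2 or _b are one class to them, and where a whole thing is asked for, a point or a joint stands for the part that bears it (a point fixed in the world has none). Each returns a list of dicts, best first, with "conf" (0 to 1); they miss things now and then, are a little off and sometimes report something else, mostly with a low value. They report only what shows in the picture. A call takes as long as a camera call. They do not tell look-alikes from the thing itself.
- eyes.spot_in(camera, name): "centre" ([x, y, z] in m, in world coordinates, good to about 4 mm: the middle of the surface that is visible of it).
- eyes.outline_of(camera, name): "mask" (480x640 bool, what is visible of it).
The state is a dict: "time_s": time; "joints": joint angles; "joint_velocities": joint speeds; "effort": joint torques, N m; "tcp_pos": TCP position; "ee_rot": TCP orientation; "wrist_force": force on the tool from outside, world axes, zero at the start; "moment": the same for the moment, N m; "gripper_width": opening from 0.0 (shut) to 1.0 (fully open); "gripper_force": force on a finger pad.
Only numpy, scipy, OpenCV 4.12 (cv2) and the standard library are available. Lean on these libraries where they do the work, as an engineer would, in place of code of your own. Each camera call takes 0.05 s, during which the arm holds its last target. There are 200 camera calls.

TASK

Pack the kit: nest the two steel cups from the sloping holder, one after the other, in the matching cup standing on the mat, each fully home, then slide the reel up off its spindle and set it upright in the top cup, down on the ledge inside. Build it where the standing cup is and don't tip that over; lower everything gently, no dropping or ramming, and leave the tin, screwdriver and blue bin alone.

Things in the scene. Friction and masses are not known exactly. Their poses are not given: they have to be found in the camera images.
- cup_near: Loose steel cup, 100 high, leaning 30 deg in the holder opening nearer the robot (holder +y). Outside: diameter 66 from z=60 to the rim at z=100; at z=60 a shoulder steps in to 54, tapering to 42 at the foot. Inside: 61.5 wide down to a flat ledge (49 opening) at z=64, floor at z=30. Origin: centre of the foot's underside; z: up its axis to the mouth; turn about z is meaningless.
- cup_far: Loose; same cup and frame as cup_near, in the holder opening farther from the robot (holder -y). Nested fully home, a cup's shoulder rests on the rim of the cup below: its origin is then 40 above the lower one's, and its upper 40 of straight wall (66 diameter) stays exposed to grip.
- cup_base: Loose; same cup and frame as cup_near, standing upright on the blue mat. The stack is built in it.
- holder: Fixed aluminium stand. Its 110 x 260 x 6 plate slopes 30 deg down to its -x side (the robot's right); plate top is 110 above the mat at the middle, 138 at the high edge. Openings at y = +65 and -65 hold a cup each by its shoulder, axis square to the plate (leaning 30 deg to the holder's -x), 40 of straight wall above the plate. Origin: on the mat under the middle; y along the plate, z up.
- spindle: Fixed upright steel spindle: base disc 80 diameter, 12 thick; rod 12 diameter, its top 96 above the mat. Origin: centre of the disc's underside; z up.
- reel: Loose reel of copper wire with black flanges, 56 diameter, 66 high, 18 bore, about 0.25 kg; starts on the spindle's disc, rod through its bore. Seated in the top cup it rests on the ledge, its origin 64 above that cup's, and stands 30 proud of the rim. Origin: centre of its underside; z up its axis.
- tin: Bystander: round steel tin with brass wool, 68 diameter, 48 high. Origin: centre of underside.
- screwdriver: Bystander: screwdriver with black handle, 200 long, lying along its x. Origin: under its middle.
- bin: Bystander: open blue plastic bin 140 x 100 x 60 high. Origin: centre of underside.
Things that resemble listed ones, but are neither listed nor needed, are in the scene too. What is shaped like the cup_far but purple is not meant.

How it is judged (in metres and radians):
On the way, in this order (a step that is already met when the one before it is completed fails the run):
1. one cup from the holder is nested fully home in the standing cup (((z of cup_near in the frame of cup_base between 0.036 and 0.044 m and horizontal distance between cup_near and cup_base below 0.006 m and angle between the z axis of cup_near and the z axis of cup_base, either way round below 0.07 rad) or (z of cup_far in the frame of cup_base between 0.036 and 0.044 m and horizontal distance between cup_far and cup_base below 0.006 m and angle between the z axis of cup_far and the z axis of cup_base, either way round below 0.07 rad))), for 0.2 s.
2. both cups from the holder are nested in the standing cup, one in the other (((z of cup_near in the frame of cup_base between 0.036 and 0.044 m and horizontal distance between cup_near and cup_base below 0.006 m and angle between the z axis of cup_near and the z axis of cup_base, either way round below 0.07 rad and z of cup_far in the frame of cup_near between 0.036 and 0.044 m and horizontal distance between cup_far and cup_near below 0.006 m and angle between the z axis of cup_far and the z axis of cup_near, either way round below 0.07 rad) or (z of cup_far in the frame of cup_base between 0.036 and 0.044 m and horizontal distance between cup_far and cup_base below 0.006 m and angle between the z axis of cup_far and the z axis of cup_base, either way round below 0.07 rad and z of cup_near in the frame of cup_far between 0.036 and 0.044 m and horizontal distance between cup_near and cup_far below 0.006 m and angle between the z axis of cup_near and the z axis of cup_far, either way round below 0.07 rad))), for 0.2 s.
At the end, for the whole second after the job is handed in: The standing cup is upright on the mat within 50 mm of its start; the holder cups are nested on it one in the other (each 36-44 mm above the one below, within 6 mm and 0.07 rad); the reel stands in the top cup, 60-69 mm above its origin, within 8 mm and 0.09 rad; all at rest (((z of cup_near in the frame of cup_base between 0.036 and 0.044 m and horizontal distance between cup_near and cup_base below 0.006 m and angle between the z axis of cup_near and the z axis of cup_base, either way round below 0.07 rad and z of cup_far in the frame of cup_near between 0.036 and 0.044 m and horizontal distance between cup_far and cup_near below 0.006 m and angle between the z axis of cup_far and the z axis of cup_near, either way round below 0.07 rad and z of reel in the frame of cup_far between 0.06 and 0.069 m and horizontal distance between reel and cup_far below 0.008 m and angle between the z axis of reel and the z axis of cup_far, either way round below 0.09 rad) or (z of cup_far in the frame of cup_base between 0.036 and 0.044 m and horizontal distance between cup_far and cup_base below 0.006 m and angle between the z axis of cup_far and the z axis of cup_base, either way round below 0.07 rad and z of cup_near in the frame of cup_far between 0.036 and 0.044 m and horizontal distance between cup_near and cup_far below 0.006 m and angle between the z axis of cup_near and the z axis of cup_far, either way round below 0.07 rad and z of reel in the frame of cup_near between 0.06 and 0.069 m and horizontal distance between reel and cup_near below 0.008 m and angle between the z axis of reel and the z axis of cup_near, either way round below 0.09 rad)) and height (world z) of cup_base below 0.008 m and angle between cup_base's own z axis and vertical below 0.06 rad and distance of cup_base from where it was at the start of the episode below 0.05 m and linear speed of each of cup_near, cup_far, cup_base, reel below 0.02 m/s); the robot touches nothing.
It fails at once if the tin, screwdriver or blue bin is moved by more than 30 mm (distance of any of tin, screwdriver, bin from where it was at the start of the episode above 0.03 m).
It fails at once if the standing cup is tipped by more than 0.4 rad (angle between cup_base's own z axis and vertical above 0.4 rad).
It fails at once if a cup or the reel is dropped: let fall about 13 mm or more ((linear speed of cup_near above 0.5 m/s and contact force between the fingers and cup_near below 0.05 N) or (linear speed of cup_far above 0.5 m/s and contact force between the fingers and cup_far below 0.05 N) or (linear speed of reel above 0.5 m/s and contact force between the fingers and reel below 0.05 N)).
It fails at once if a cup or the reel is rammed into a cup (more than 80 N between them) (contact force between any of cup_near, cup_far and cup_base above 80 N or contact force between any of cup_near, reel and cup_far above 80 N or contact force between reel and cup_near above 80 N).
It also fails if it takes over 67 s, if anything falls off the work surface, if the arm or the gripper's body presses on something with over 40 N, if the wrist force passes 120 N, or if a joint passes its speed limit or range.

## Working session

There is one attempt and no reset: what is moved stays moved. The work goes in short steps, Python scripts to look and compute and a tool call to move; the robot and the scene stay as the last step left them, time stands still between calls to the robot, and variables do not carry over. Pictures are saved under pics/ and viewed, at most 10 in all, crops included, and the job is handed in when it is done.

Besides the shell and the picture viewer there is one more tool, called after ">>>" as name(argument=value, ...) on one line, values as JSON. jog_arm: Moves the arm, as the interface text tells. Its arguments: {"type":"object","properties":{"increments":{"type":"array"},"grip":{"type":"number"}},"required":["increments"]}

```bash
ls; mkdir -p pics; python3 - <<'E'
from station import sense, eyes, r
import cv2, numpy as np
for n in ("side","top"):
    im=eyes.capture(n); cv2.imwrite(f"pics/{n}0.png",im)
    c=eyes.get_calibration(n); print(n,c)
    for k in ("cup_near","cup_base","holder","spindle","reel","tin","screwdriver","bin"):
        print(k,[(np.round(d["centre"],3).tolist(),round(d["conf"],2)) for d in eyes.spot_in(n,k)])
s=sense();print(s["time_s"],s["tcp_pos"],s["ee_rot"],s["gripper_width"],r.tcp_to_grasp)
E
```

```text
pics
side {'camera_matrix': array([[462.30844673,   0.        , 320.1428485 ],
       [  0.        , 462.30844673, 242.55322209],
       [  0.        ,   0.        ,   1.        ]]), 'k1': -0.06244151257175857, 'R': array([[ 0.82733528, -0.56129032,  0.02166825],
       [-0.37051953, -0.57432178, -0.72997929],
       [ 0.42217486,  0.59590911, -0.6831257 ]]), 't': array([-0.48812683,  0.29805843,  0.79510926])}
cup_near [([0.518, 0.228, 0.121], 0.78)]
cup_base [([0.549, -0.134, 0.07], 0.68)]
holder [([0.559, 0.222, 0.101], 0.82)]
spindle [([0.53, -0.306, 0.01], 0.62)]
reel [([0.534, -0.302, 0.079], 0.79)]
tin [([0.77, -0.141, 0.031], 0.78)]
screwdriver [([0.396, 0.409, 0.026], 0.78)]
bin [([0.638, 0.481, 0.038], 0.84)]
top {'camera_matrix': array([[474.64016011,   0.        , 319.19654097],
       [  0.        , 474.64016011, 246.71194145],
       [  0.        ,   0.        ,   1.        ]]), 'k1': 0.014168553821500342, 'R': array([[-1.70045854e-03, -9.99875553e-01,  1.56839632e-02],
       [-9.96445158e-01,  3.73193786e-04, -8.42431415e-02],
       [ 8.42268045e-02, -1.57714612e-02, -9.96321789e-01]]), 't': array([0.05621896, 0.61624514, 1.21209786])}
cup_near [([0.51, 0.222, 0.11], 0.74)]
cup_base [([0.553, -0.136, 0.067], 0.92), ([0.78, -0.122, 0.046], 0.33)]
holder [([0.574, 0.242, 0.121], 0.77)]
spindle [([0.547, -0.274, 0.009], 0.5)]
reel [([0.545, -0.279, 0.077], 0.85)]
tin [([0.783, -0.122, 0.041], 0.57)]
screwdriver [([0.409, 0.411, 0.02], 0.91)]
bin [([0.641, 0.448, 0.003], 0.69), ([0.576, 0.242, 0.121], 0.2)]
0.9 [0.22120109 0.58451827 0.40476207] [[ 9.35249289e-01 -3.53989785e-01 -4.51831266e-06]
 [-3.53989785e-01 -9.35249289e-01  2.29465712e-05]
 [-1.23486005e-05 -1.98613279e-05 -1.00000000e+00]] 1.0014604111234668 0.1635
```

View pics/side0.png

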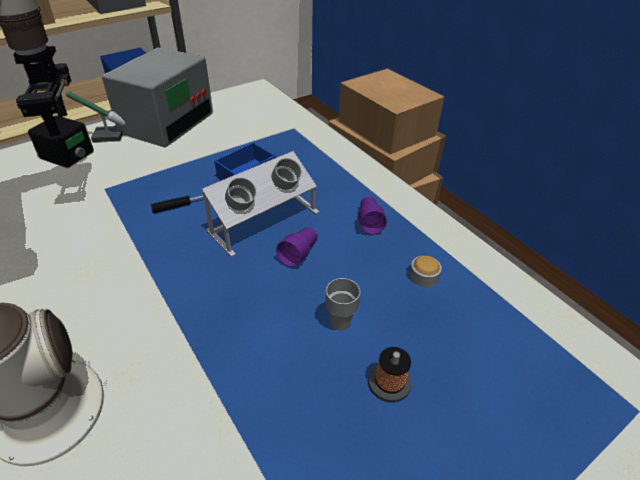

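View pics/top0.png

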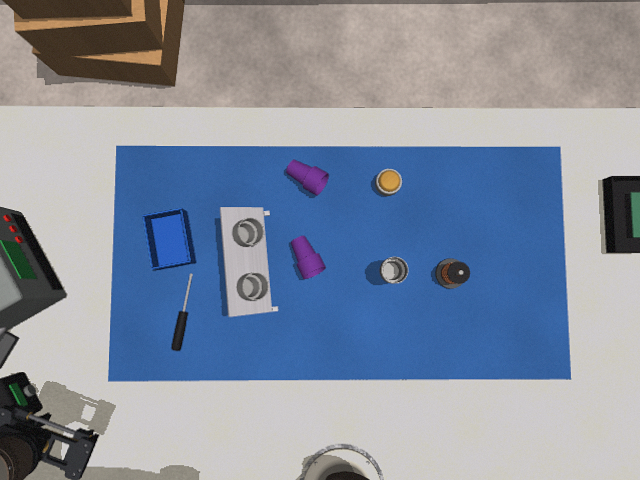

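The side picture shows the holder cups' mouths at about (240,190) and (287,173). The standing cup is at (342,300), the reel at (394,370), and purple decoys lie at (296,247) and (372,215). In the top picture they are at (252,287), (248,232), (394,270) and (455,273). The tool can't tilt, so I'll have to straighten the leaning cups against the hole's edge. Next I'll fit poses from the outlines in both views.

```bash
cat > h.py <<'E'
from station import sense, eyes, r
import cv2, numpy as np
from scipy.optimize import minimize
CAL={n:eyes.get_calibration(n) for n in ("side","top")}
CUP=[(0,.021),(.06,.027),(.06,.033),(.1,.033)]
REEL=[(0,.028),(.066,.028)]
def proj(n,X):
    c=CAL[n]; p=np.atleast_2d(X)@c["R"].T+c["t"]; s=p[:,:2]/p[:,2:]
    s=s*(1+c["k1"]*(s**2).sum(1,keepdims=True)); K=c["camera_matrix"]
    return s*[K[0,0],K[1,1]]+K[:2,2]
A=np.linspace(0,2*np.pi,40,endpoint=False)
def sil(n,prof,o,ax,S=4):
    "silhouette, S-times supersampled"
    ax=np.array(ax)/np.linalg.norm(ax); u=np.cross(ax,[.3,.9,.2]); u/=np.linalg.norm(u); v=np.cross(ax,u)
    cs=[o+z*ax+rr*(np.cos(A)[:,None]*u+np.sin(A)[:,None]*v) for z,rr in prof]
    m=np.zeros((480*S,640*S),np.uint8)
    for a,b in zip(cs,cs[1:]):
        p=proj(n,np.vstack([a,b]))
        cv2.fillConvexPoly(m,cv2.convexHull(np.round((p+.5)*S-.5).astype(np.int32)),1)
    return m.astype(bool)
def masks(name,cams=("side","top"),cap=True):
    out={}
    for n in cams:
        if cap: eyes.capture(n)
        d=eyes.outline_of(n,name)
        out[n]=[(x["mask"],x["conf"]) for x in d]
    return out
def fit(ms,prof,x0,pose,S=3,step=.006):
    "pose(x)->(o,ax); ms {cam:mask}"
    big={n:cv2.resize(m.astype(np.uint8),None,fx=S,fy=S,interpolation=cv2.INTER_NEAREST).astype(bool) for n,m in ms.items()}
    def cost(x):
        o,ax=pose(x); c=0
        for n,m in big.items():
            q=sil(n,prof,o,ax,S); c+=1-(q&m).sum()/(q|m).sum()
        return c
    x0=np.array(x0,float); st=np.broadcast_to(step,x0.shape)
    sx=np.vstack([x0]+[x0+e*s for e,s in zip(np.eye(len(x0)),st)])
    R=minimize(cost,x0,method="Nelder-Mead",options=dict(initial_simplex=sx,xatol=2e-4,fatol=1e-4,maxiter=250))
    return R.x,R.fun
E
python3 - <<'E'
from h import *
import pickle
M={}
for k in ("cup_base","cup_near","cup_far","reel","holder"):
    M[k]=masks(k,cap=False)
    for n in M[k]:
        for m,c in M[k][n]: ys,xs=np.where(m); print(k,n,round(c,2),m.sum(),xs.min(),xs.max(),ys.min(),ys.max())
pickle.dump(M,open("m.pkl","wb"))
up=np.array([0,0,1.])
g=lambda k:{n:v[0][0] for n,v in M[k].items() if v}
print("base",fit(g("cup_base"),CUP,[.55,-.135,0],lambda x:(x,up)))
print("reel",fit(g("reel"),REEL,[.54,-.285,.012],lambda x:(x,up)))
E
```

```text
cup_base side 0.81 1413 326 360 278 330
cup_base top 0.69 626 379 408 256 282
cup_near side 0.88 868 225 257 177 210
cup_near top 0.75 694 237 267 273 300
cup_far side 0.86 1046 276 317 227 266
cup_far side 0.66 759 272 301 158 189
cup_far side 0.59 831 359 387 196 234
cup_far top 0.9 847 287 328 161 194
cup_far top 0.72 731 232 263 217 246
cup_far top 0.56 924 291 324 236 278
reel side 0.62 1211 376 410 347 393
reel top 0.56 491 441 469 261 283
holder side 0.96 3737 202 319 151 256
holder top 0.7 3376 219 277 206 315
base (array([ 0.55493256, -0.12658108,  0.00154273]), np.float64(0.08167632756953824))
reel (array([ 0.5484546 , -0.29026436,  0.0123936 ]), np.float64(0.22421191591577427))
```

```bash
cat >> h.py <<'E'
def hold(x):
    "x=(cx,cy,ztop,yaw): holder y axis unit, x axis unit, cup axis, opening centres {near,far}"
    cx,cy,cz,w=x
    hx=np.array([-np.sin(w),np.cos(w),0]); hy=np.array([-np.cos(w),-np.sin(w),0])
    ax=-.5*hx+np.array([0,0,np.sqrt(.75)]); C=np.array([cx,cy,cz])
    return hx,hy,ax,{"near":C+.065*hy,"far":C-.065*hy}
E
python3 - <<'E'
from h import *
import pickle
M=pickle.load(open("m.pkl","rb"))
near={n:M["cup_near"][n][0][0] for n in CAL}; far={n:M["cup_far"][n][1][0] for n in CAL}
P=[(0,.033),(.04,.033)]; S=3
big=lambda m:cv2.resize(m.astype(np.uint8),None,fx=S,fy=S,interpolation=0).astype(bool)
B={k:{n:big(m) for n,m in d.items()} for k,d in (("near",near),("far",far))}
def cost(x,cams=("side","top")):
    _,_,ax,o=hold([x[0],x[1],x[2],x[3]*10]); c=0
    for k in B:
        for n in cams:
            q=sil(n,P,o[k],ax,S); m=B[k][n]; c+=1-(q&m).sum()/(q|m).sum()
    return c
for cams in (("side","top"),("side",),("top",)):
    x0=np.array([.565,.235,.11,.008]); sx=np.vstack([x0]+[x0+.006*e for e in np.eye(4)])
    R=minimize(cost,x0,args=(cams,),method="Nelder-Mead",options=dict(initial_simplex=sx,xatol=1e-4,fatol=1e-4,maxiter=300))
    print(cams,R.x,R.fun); 
    if len(cams)==2: X=R.x.copy()
for k,d in (("near",near),("far",far)):
    hx,hy,ax,o=hold([*X[:3],X[3]*10]); print(k,o[k],fit(d,P,o[k],lambda x:(x,ax)))
up=np.array([0,0,1.])
RP=[(0,.028),(.005,.028),(.005,.023),(.061,.023),(.061,.028),(.066,.028),(.066,.006),(.084,.006)]
for p in (RP,RP[:6]):
    print(fit({n:M["reel"][n][0][0] for n in CAL},p,[.545,-.285,.012],lambda x:(x,up)))
b=M["cup_base"]
for n in CAL: print(n,fit({n:b[n][0][0]},CUP,[.555,-.127],lambda x:(np.array([x[0],x[1],0]),up)))
# overlay
ims=[]
for n,c in (("side",(180,130,440,420)),("top",(200,180,490,330))):
    im=cv2.imread(f"pics/{n}0.png"); im=cv2.resize(im,None,fx=3,fy=3)
    L=[(CUP,np.array([.5549,-.1266,0]),up),(REEL,np.array([.548,-.290,.012]),up),(P,o["near"],ax),(P,o["far"],ax)]
    for p,oo,a in L:
        q=sil(n,p,oo,a,3).astype(np.uint8); cv2.drawContours(im,cv2.findContours(q,0,1)[0],-1,(0,255,255),1)
    x0,y0,x1,y1=[3*v for v in c]; ims.append(im[y0:y1,x0:x1])
cv2.imwrite("pics/ov_side.png",cv2.resize(ims[0],None,fx=.69,fy=.69)); cv2.imwrite("pics/ov_top.png",cv2.resize(ims[1],None,fx=.9,fy=.9))
E
```

```text
('side', 'top') [0.57771825 0.23161977 0.11369205 0.00843276] 0.24033131627699156
('side',) [0.5772293  0.23134763 0.11429069 0.00875939] 0.08118843885701998
('top',) [0.57848249 0.2327037  0.10526945 0.00915377] 0.1356431791419188
near [0.51294923 0.22614497 0.11369205] (array([0.51304985, 0.22619177, 0.11371052]), np.float64(0.1520176710520933))
far [0.64248728 0.23709457 0.11369205] (array([0.64249748, 0.23718732, 0.11403806]), np.float64(0.0873595312497919))
(array([ 0.54831902, -0.29038146,  0.01285973]), np.float64(0.23084083778538178))
(array([ 0.54831902, -0.29038146,  0.01285973]), np.float64(0.23084083778538178))
side (array([ 0.55558969, -0.12529324]), np.float64(0.029149361636671256))
top (array([ 0.55544667, -0.1274722 ]), np.float64(0.04277615529977663))
```

View pics/ov_side.png

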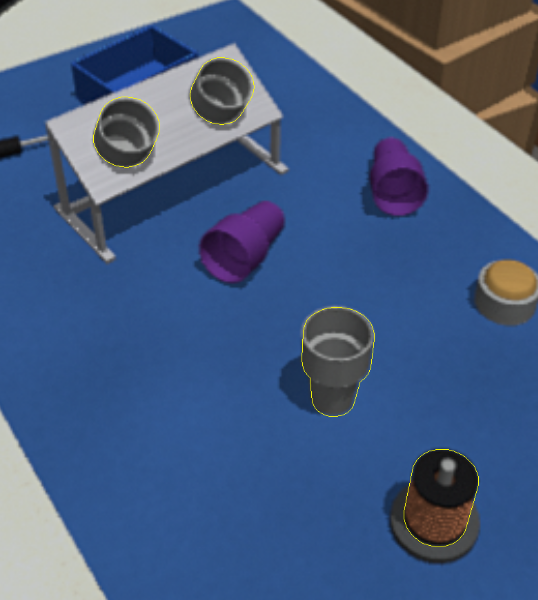

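View pics/ov_top.png

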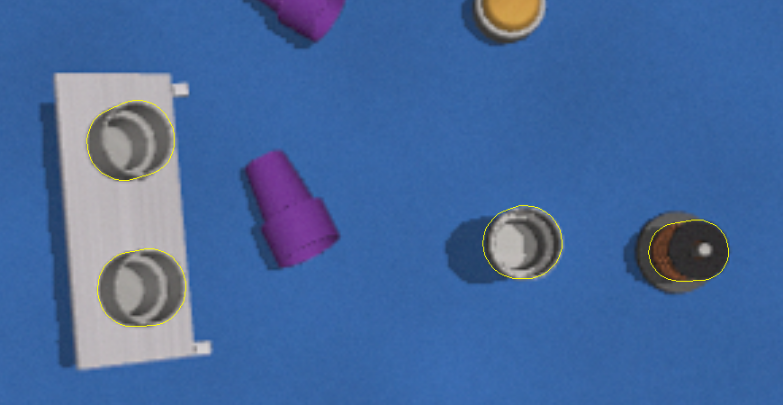

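The outlines fit. The base is at about (0.5555, -0.1264) and the holder openings at (0.513, 0.227) and (0.642, 0.238), with a yaw of 4.8°. I'll add a planner that prints rows.

```bash
cat >> h.py <<'E'
def plan(pts,yaw=None,vmax=.95,frm=None):
    """rows to take the GRASP point through pts; yaw: wanted angle (deg) of tool y in world at first pt.
    Prints rows (shift then turn in one row) grouped by 10."""
    s=sense(); p=np.array(s["tcp_pos"])-[0,0,r.tcp_to_grasp] if frm is None else np.array(frm,float)
    R=np.array(s["ee_rot"]); th=np.arctan2(R[1,1],R[0,1]); rows=[]
    dth=0 if yaw is None else (np.radians(yaw)-th+np.pi/2)%np.pi-np.pi/2
    for i,q in enumerate(pts):
        d=np.array(q[:3])-p; v=q[3] if len(q)>3 else vmax
        n=int(max(np.ceil(np.linalg.norm(d)/.02/v),np.ceil(abs(dth)/.078) if i==0 else 0,1))
        for k in range(n):
            rem=(np.array(q[:3])-p)/(n-k)/.02
            y=np.array([np.cos(th),np.sin(th),0]); z=np.array([0,0,-1.]); x=np.cross(y,z)
            t=-dth/n/.08 if i==0 else 0
            row=[round(float(rem@x),2),round(float(rem@y),2),round(float(rem@z),2),round(t,2)]
            rows.append(row); p=p+.02*(row[0]*x+row[1]*y+row[2]*z); th-=row[3]*.08
    for k in range(0,len(rows),10): print(str(rows[k:k+10]).replace(" ",""))
    print("end",np.round(p,4),"yaw",round(np.degrees(th),2),len(rows))
E
python3 - <<'E'
from h import *
plan([(.514,.214,.235),(.514,.214,.1335,.6)],yaw=184.8)
E
```

```text
[[0.81,0.49,0.01,np.float64(0.56)],[0.83,0.45,0.01,np.float64(0.56)],[0.85,0.41,0.01,np.float64(0.56)],[0.87,0.37,0.01,np.float64(0.56)],[0.88,0.33,0.01,np.float64(0.56)],[0.9,0.29,0.01,np.float64(0.56)],[0.91,0.25,0.01,np.float64(0.56)],[0.92,0.21,0.01,np.float64(0.56)],[0.93,0.17,0.01,np.float64(0.56)],[0.94,0.13,0.01,np.float64(0.56)]]
[[0.94,0.09,0.01,np.float64(0.56)],[0.94,0.05,0.01,np.float64(0.56)],[0.94,0.0,0.01,np.float64(0.56)],[0.94,-0.04,0.02,np.float64(0.56)],[0.94,-0.08,0.01,np.float64(0.56)],[0.94,-0.12,0.02,np.float64(0.56)],[0.93,-0.17,0.01,np.float64(0.56)],[0.92,-0.21,0.02,np.float64(0.56)],[0.91,-0.25,0.01,np.float64(0.56)],[0.9,-0.29,0.02,np.float64(0.56)]]
[[0.89,-0.33,0.01,np.float64(0.56)],[0.87,-0.37,0.02,np.float64(0.56)],[0.85,-0.4,0.01,np.float64(0.56)],[0.84,-0.44,0.02,np.float64(0.56)],[0.81,-0.48,0.01,np.float64(0.56)],[0.0,-0.0,0.56,0],[0.0,-0.0,0.56,0],[0.0,-0.0,0.57,0],[0.0,-0.0,0.56,0],[0.0,-0.0,0.57,0]]
[[0.0,-0.0,0.56,0],[0.0,-0.0,0.57,0],[0.0,-0.0,0.56,0],[0.0,-0.0,0.57,0]]
end [0.5139 0.2141 0.1334] yaw -174.9 34
```

>>> jog_arm(increments=[[0.81,0.49,0.01,0.56],[0.83,0.45,0.01,0.56],[0.85,0.41,0.01,0.56],[0.87,0.37,0.01,0.56],[0.88,0.33,0.01,0.56],[0.9,0.29,0.01,0.56],[0.91,0.25,0.01,0.56],[0.92,0.21,0.01,0.56],[0.93,0.17,0.01,0.56],[0.94,0.13,0.01,0.56]], grip=87)

```text
time_s: 2.4
tcp_pos: [0.3395, 0.4352, 0.4028]
ee_rot: [[0.687, -0.727, 0.0], [-0.727, -0.687, 0.0], [0.0, -0.0, -1.0]]
wrist_force: [-0.4, -0.1, -1.0]
gripper_width: 1.001
gripper_force: 0.0
```

>>> jog_arm(increments=[[0.94,0.09,0.01,0.56],[0.94,0.05,0.01,0.56],[0.94,0.0,0.01,0.56],[0.94,-0.04,0.02,0.56],[0.94,-0.08,0.01,0.56],[0.94,-0.12,0.02,0.56],[0.93,-0.17,0.01,0.56],[0.92,-0.21,0.02,0.56],[0.91,-0.25,0.01,0.56],[0.9,-0.29,0.02,0.56]])

```text
time_s: 3.4
tcp_pos: [0.4562, 0.287, 0.3999]
ee_rot: [[0.304, -0.953, 0.0], [-0.953, -0.304, 0.0], [-0.0, -0.0, -1.0]]
wrist_force: [-0.2, 0.2, -0.7]
gripper_width: 1.0
gripper_force: 0.0
```

>>> jog_arm(increments=[[0.89,-0.33,0.01,0.56],[0.87,-0.37,0.02,0.56],[0.85,-0.4,0.01,0.56],[0.84,-0.44,0.02,0.56],[0.81,-0.48,0.01,0.56],[0,0,0,0]])

```text
time_s: 4.0
tcp_pos: [0.5149, 0.2121, 0.3983]
ee_rot: [[0.084, -0.996, -0.0], [-0.996, -0.084, -0.0], [0.0, 0.0, -1.0]]
wrist_force: [-0.5, -0.6, 0.7]
gripper_width: 0.999
gripper_force: 0.0
```

```bash
sed -i 's/round(t,2)\]/round(float(t),2)]/' h.py; python3 - <<'E'
from h import *
plan([(.514,.214,.1335,.5)],yaw=184.8)
E
```

```text
[[-0.01,0.0,0.46,0.0],[-0.01,0.0,0.46,0.0],[-0.01,0.0,0.46,0.0],[-0.01,0.0,0.46,0.0],[-0.01,0.01,0.46,0.0],[-0.01,0.0,0.46,0.0],[-0.01,0.01,0.46,0.0],[-0.01,0.0,0.46,0.0],[-0.01,0.01,0.46,0.0],[-0.01,0.0,0.46,0.0]]
[[-0.0,0.01,0.47,0.0]]
end [0.5139 0.214  0.1334] yaw -175.16 11
```

>>> jog_arm(increments=[[-0.01,0,0.51,0],[-0.01,0,0.51,0],[-0.01,0,0.51,0],[-0.01,0,0.51,0],[-0.01,0,0.51,0],[-0.01,0,0.51,0],[-0.01,0,0.51,0],[-0.01,0,0.51,0],[-0.01,0,0.51,0],[-0.01,0,0.51,0]])

```text
time_s: 5.0
tcp_pos: [0.5137, 0.2161, 0.2957]
ee_rot: [[0.089, -0.996, 0.0], [-0.996, -0.089, -0.0], [0.0, -0.0, -1.0]]
wrist_force: [0.7, 0.4, -0.1]
gripper_width: 1.003
gripper_force: 0.0
```

>>> jog_arm(increments=[[0,0,0,0],[0,0,0,0],[0,0,0,0],[0,0,0,0],[0,0,0,0],[0,0,0,0]], grip=50)

```text
time_s: 5.6
tcp_pos: [0.5134, 0.216, 0.297]
ee_rot: [[0.089, -0.996, -0.0], [-0.996, -0.089, -0.0], [0.0, 0.0, -1.0]]
wrist_force: [-3.5, 0.5, 3.4]
gripper_width: 0.763
gripper_force: 30.0
```

```bash
python3 - <<'E'
from h import *
s=sense(); print(s["tcp_pos"],s["wrist_force"],s["moment"],s["gripper_width"]*87,s["gripper_force"])
ims=[]
for n,c in (("side",(180,100,340,260)),("top",(180,180,340,340))):
    im=eyes.capture(n); x0,y0,x1,y1=c; ims.append(cv2.resize(im[y0:y1,x0:x1],(400,400),interpolation=2))
cv2.imwrite("pics/g1.png",np.hstack(ims))
E
```

```text
[0.51339494 0.21597975 0.29695144] [-3.49076186  0.49126745  3.40916859] [ 0.04797714  0.9681152  -0.03788674] 66.35819963397014 29.997931639663875
```

View pics/g1.png

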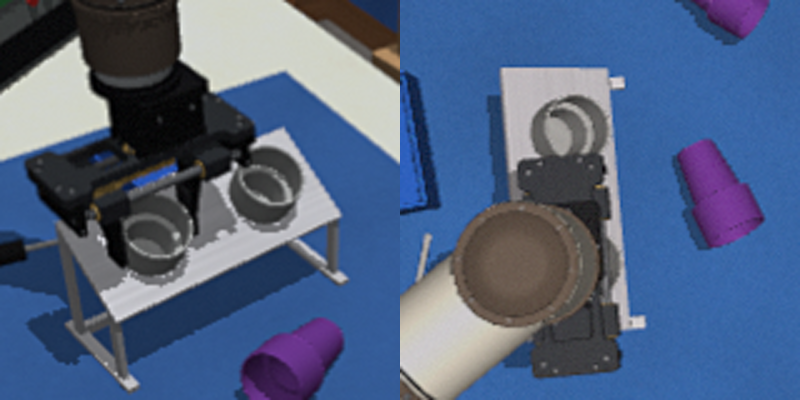

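The cup is gripped across its diameter: the opening reads 66.4 mm and the pads sit around the mouth at about (160,230) in the crop. Next I'll pull it 45 mm along its axis, then swing it upright against the hole's upper edge.

>>> jog_arm(increments=[[0.15,0,-0.26,0],[0.2,0,-0.34,0],[0.25,0,-0.45,0],[0.25,0,-0.45,0],[0.2,0,-0.34,0],[0.08,0,-0.13,0],[0,0,0,0]])

```text
time_s: 6.4
tcp_pos: [0.5158, 0.1932, 0.3366]
ee_rot: [[0.088, -0.996, 0.001], [-0.996, -0.088, 0.001], [-0.001, -0.001, -1.0]]
wrist_force: [0.2, 0.6, -1.4]
gripper_width: 0.764
gripper_force: 30.0
```

>>> jog_arm(increments=[[-0.25,0,-0.1,0],[-0.25,0,-0.1,0],[-0.25,0,-0.1,0],[-0.25,0,-0.1,0],[-0.25,0,-0.1,0],[-0.25,0,-0.1,0],[-0.2,0,-0.1,0],[0,0,0,0]])

```text
time_s: 7.2
tcp_pos: [0.5125, 0.2266, 0.3504]
ee_rot: [[0.09, -0.996, -0.002], [-0.996, -0.09, -0.006], [0.006, 0.003, -1.0]]
wrist_force: [0.1, -6.7, 3.2]
gripper_width: 0.768
gripper_force: 30.0
```

```bash
python3 - <<'E'
from h import *
s=sense(); print(s["tcp_pos"],s["wrist_force"],s["gripper_width"]*87,s["gripper_force"])
ims=[]
for n,c in (("side",(180,100,340,260)),("top",(180,180,340,340))):
    im=eyes.capture(n); x0,y0,x1,y1=c; ims.append(cv2.resize(im[y0:y1,x0:x1],(400,400),interpolation=2))
cv2.imwrite("pics/g2.png",np.hstack(ims))
E
```

```text
[0.51247417 0.22657817 0.35042611] [ 0.0763418  -6.74001127  3.1934726 ] 66.82207127150181 29.997001639567316
```

View pics/g2.png

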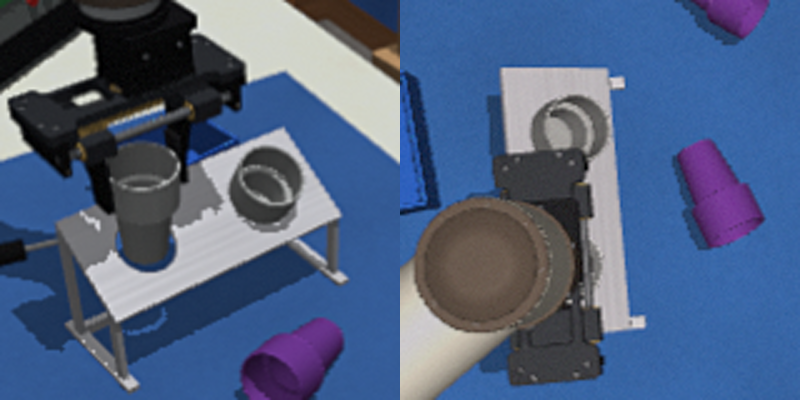

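The swing worked and the cup now looks upright in the grip, centred at about (147,205) in the crop. I'll lift it and carry it over the base, then measure its tilt and offset.

```bash
python3 - <<'E'
from h import *
plan([(.5125,.2266,.235,.5),(.5555,-.127,.235,.9)])
E
```

```text
[[-0.0,-0.0,-0.48,0.0],[-0.0,-0.0,-0.48,0.0],[-0.0,-0.0,-0.48,0.0],[-0.0,-0.0,-0.48,0.0],[-0.01,-0.0,-0.49,0.0],[0.89,-0.03,0.0,0.0],[0.89,-0.03,0.0,0.0],[0.89,-0.03,0.0,0.0],[0.89,-0.03,0.0,0.0],[0.89,-0.03,0.0,0.0]]
[[0.89,-0.03,0.0,0.0],[0.89,-0.03,0.0,0.0],[0.89,-0.03,0.0,0.0],[0.89,-0.03,0.0,0.0],[0.89,-0.03,0.0,0.0],[0.89,-0.03,0.0,0.0],[0.89,-0.03,0.0,0.0],[0.89,-0.02,0.0,0.0],[0.89,-0.03,0.0,0.0],[0.89,-0.02,0.0,0.0]]
[[0.89,-0.03,0.0,0.0],[0.89,-0.02,0.0,0.0],[0.89,-0.03,0.0,0.0],[0.89,-0.02,0.0,0.0],[0.89,-0.03,0.0,0.0]]
end [ 0.5556 -0.1269  0.235 ] yaw -174.85 25
```

>>> jog_arm(increments=[[0,0,-0.3,0],[0,0,-0.5,0],[0,0,-0.6,0],[0,0,-0.6,0],[0.3,0,-0.4,0],[0.6,-0.03,0,0],[0.89,-0.03,0,0],[0.89,-0.03,0,0],[0.89,-0.03,0,0],[0.89,-0.03,0,0]])

```text
time_s: 8.3
tcp_pos: [0.5235, 0.1366, 0.3974]
ee_rot: [[0.088, -0.996, -0.001], [-0.996, -0.088, -0.001], [0.0, 0.001, -1.0]]
wrist_force: [0.4, 0.8, -1.1]
gripper_width: 0.763
gripper_force: 30.0
```

>>> jog_arm(increments=[[0.89,-0.03,0,0],[0.89,-0.03,0,0],[0.89,-0.03,0,0],[0.89,-0.03,0,0],[0.89,-0.03,0,0],[0.89,-0.03,0,0],[0.89,-0.02,0,0],[0.89,-0.03,0,0],[0.89,-0.02,0,0],[0.89,-0.03,0,0]])

```text
time_s: 9.3
tcp_pos: [0.5445, -0.0402, 0.3974]
ee_rot: [[0.088, -0.996, -0.001], [-0.996, -0.088, -0.0], [0.0, 0.001, -1.0]]
wrist_force: [-0.0, -0.1, -0.9]
gripper_width: 0.762
gripper_force: 30.0
```

>>> jog_arm(increments=[[0.89,-0.02,0,0],[0.89,-0.03,0,0],[0.7,-0.02,0,0],[0.4,-0.03,0,0],[0,0,0,0],[0,0,0,0]])

```text
time_s: 9.9
tcp_pos: [0.552, -0.0952, 0.3978]
ee_rot: [[0.089, -0.996, -0.0], [-0.996, -0.089, 0.0], [-0.0, 0.0, -1.0]]
wrist_force: [0.5, 0.1, -0.7]
gripper_width: 0.767
gripper_force: 30.0
```

```bash
python3 - <<'E'
from h import *
s=sense(); P=np.array(s["tcp_pos"])-[0,0,.1635]; print(P,s["wrist_force"],s["gripper_width"]*87)
a=eyes.capture("side"); b=eyes.capture("top")
cv2.imwrite("pics/h1.png",np.hstack([cv2.resize(a[160:360,240:440],(400,400)),cv2.resize(b[180:340,310:470],(400,400))]))
for k in ("cup_near","cup_base","cup_far"):
    for n in CAL:
        for d in eyes.outline_of(n,k):
            m=d["mask"]; ys,xs=np.where(m); print(k,n,round(d["conf"],2),m.sum(),xs.min(),xs.max(),ys.min(),ys.max())
            np.save(f"pics/m_{k}_{n}_{xs.min()}.npy",m)
E
```

```text
[ 0.55200722 -0.09524272  0.23428117] [ 0.4637366   0.10536869 -0.66792032] 66.72602609514496
cup_near side 0.9 1348 321 357 211 268
cup_base side 0.82 1384 326 359 278 330
cup_far side 0.73 735 272 301 158 189
cup_far side 0.73 670 360 386 203 233
cup_far side 0.66 901 277 313 231 266
cup_far side 0.46 378 151 190 196 212
cup_far top 0.95 749 232 264 217 246
cup_far top 0.91 882 287 328 159 194
cup_far top 0.59 157 292 309 236 247
```

View pics/h1.png

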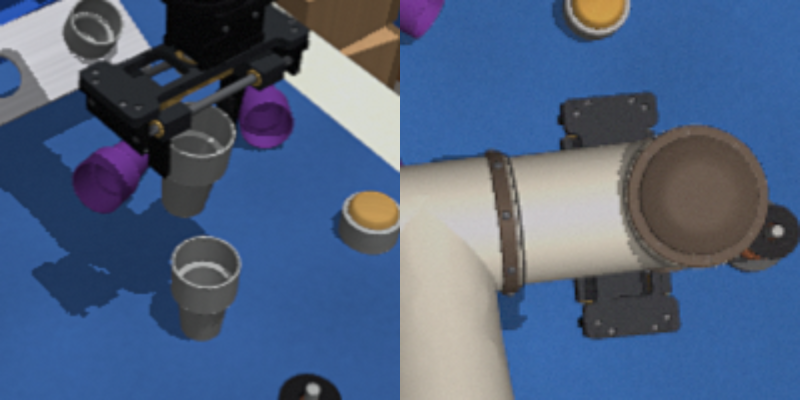

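```bash
cat >> h.py <<'E'
def held(m,P,tx,ty,ref=.086):
    "side-view fit of a held cup: offset d along tool x at the grasp height, height ref of grasp above foot, tilt"
    def pose(x):
        t=x[2]*10; ax=np.array([0,0,1])*np.cos(t)+tx*np.sin(t)
        return P+x[0]*tx-(ref+x[1])*ax,ax
    x,f=fit({"side":m},CUP,[0,0,0],pose,step=.004)
    o,ax=pose(x); return x*[1e3,1e3,573],o,ax,f
E
python3 - <<'E'
from h import *
s=sense(); P=np.array(s["tcp_pos"])-[0,0,.1635]; R=np.array(s["ee_rot"])
m=np.load("pics/m_cup_near_side_321.npy"); print(held(m,P,R[:,0],R[:,1]))
up=np.array([0,0,1.]); b=np.load("pics/m_cup_base_side_326.npy")
print(fit({"side":b},CUP,[.5555,-.1255],lambda x:(np.array([x[0],x[1],0]),up)))
E
```

```text
(array([ 8.29407291, -4.59789958, 10.67017952]), array([ 0.55151331, -0.08804528,  0.15451957]), array([ 0.01657412, -0.18439833,  0.98270443]), np.float64(0.24198908885683823))
(array([ 0.55517039, -0.12551768]), np.float64(0.04539159870749343))
```

```bash
cat >> h.py <<'E'
def fitv(m,valid,x0,pose,prof=CUP,S=4,step=.004):
    big=lambda a:cv2.resize(a.astype(np.uint8),None,fx=S,fy=S,interpolation=0).astype(bool)
    M,V=big(m),big(valid)
    def cost(x):
        q=sil("side",prof,*pose(x),S)&V; mm=M&V
        return 1-(q&mm).sum()/max(1,(q|mm).sum())
    x0=np.array(x0,float); sx=np.vstack([x0]+[x0+step*e for e in np.eye(len(x0))])
    R=minimize(cost,x0,method="Nelder-Mead",options=dict(initial_simplex=sx,xatol=1e-4,fatol=1e-4,maxiter=300))
    return R.x,R.fun
def heldv(im,m,P,tx,ref=.086):
    g=im.max(2)<48; n,l,st,_=cv2.connectedComponentsWithStats(g.astype(np.uint8)); dark=np.isin(l,[i for i in range(1,n) if st[i,4]>150])
    valid=~cv2.dilate(dark.astype(np.uint8),np.ones((3,3))).astype(bool)|m
    def pose(x):
        t=x[2]*10; ax=np.array([0,0,1])*np.cos(t)+tx*np.sin(t)
        return P+x[0]*tx-(ref+x[1])*ax,ax
    x,f=fitv(m,valid,[0,0,0],pose); o,ax=pose(x)
    return np.round(x*[1e3,1e3,573],2),np.round(o,4),np.round(ax,3),round(f,3),valid
E
python3 - <<'E'
from h import *
s=sense(); P=np.array(s["tcp_pos"])-[0,0,.1635]; R=np.array(s["ee_rot"])
im=eyes.capture("side"); d=eyes.outline_of("side","cup_near")[0]; m=d["mask"]
*res,valid=heldv(im,m,P,R[:,0]); print(res)
v=im.copy(); v[~valid]=(0,0,255); v=cv2.resize(v,None,fx=4,fy=4,interpolation=0)
for mm,c in ((m.repeat(4,0).repeat(4,1),(0,255,0)),(sil("side",CUP,res[1],res[2],4),(0,255,255))):
    cv2.drawContours(v,cv2.findContours(mm.astype(np.uint8),0,1)[0],-1,c,1)
cv2.imwrite("pics/h2.png",v[780:1360,1180:1600])
E
```

```text
[array([ 4.48, -2.63,  9.07]), array([ 0.5513, -0.0862,  0.1522]), array([ 0.014, -0.157,  0.987]), np.float64(0.096)]
```

View pics/h2.png

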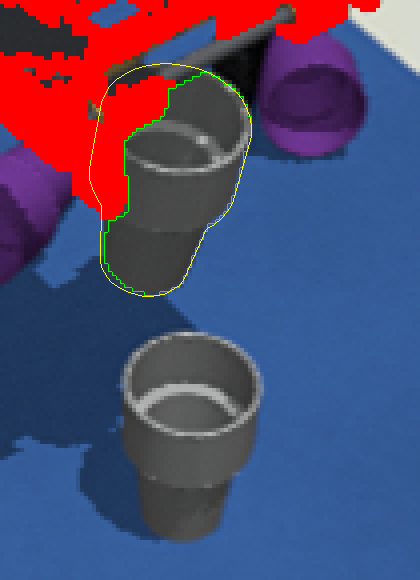

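The fit shows the held cup still leaning about 9° towards −y. It's below its tipping angle, so I'll stand it on the clear mat between the purple cup and the base, let it settle upright and grip it again.

>>> jog_arm(increments=[[-0.6,0,0.4,0],[-0.8,0,0.8,0],[-0.8,0,0.9,0],[-0.35,0,0.9,0],[0,0,0.9,0],[0,0,0.9,0],[0,0,0.9,0],[0,0,0.7,0],[0,0,0.4,0],[0,0,0.2,0]])

```text
time_s: 11.4
tcp_pos: [0.5474, -0.0439, 0.257]
ee_rot: [[0.089, -0.996, -0.002], [-0.996, -0.089, -0.0], [0.0, 0.002, -1.0]]
wrist_force: [-0.0, 1.0, -1.4]
gripper_width: 0.764
gripper_force: 30.0
```

>>> jog_arm(increments=[[0,0,0.05,0],[0,0,0.05,0],[0,0,0.05,0]])

```text
time_s: 11.7
tcp_pos: [0.5478, -0.0443, 0.2556]
ee_rot: [[0.089, -0.996, 0.002], [-0.996, -0.089, 0.0], [-0.0, -0.002, -1.0]]
wrist_force: [0.1, 0.5, -1.4]
gripper_width: 0.762
gripper_force: 30.0
```

>>> jog_arm(increments=[[0,0,0.05,0],[0,0,0.05,0]])

```text
time_s: 11.9
tcp_pos: [0.5476, -0.0444, 0.2532]
ee_rot: [[0.089, -0.996, 0.001], [-0.996, -0.089, 0.0], [-0.0, -0.001, -1.0]]
wrist_force: [-0.4, -0.1, -0.7]
gripper_width: 0.761
gripper_force: 30.0
```

>>> jog_arm(increments=[[0,0,0.1,0],[0,0,0.05,0],[0,0,0,0]])

```text
time_s: 12.2
tcp_pos: [0.5478, -0.0443, 0.2517]
ee_rot: [[0.09, -0.996, 0.001], [-0.996, -0.09, -0.001], [0.001, -0.001, -1.0]]
wrist_force: [-2.4, 0.2, 8.0]
gripper_width: 0.766
gripper_force: 30.0
```

>>> jog_arm(increments=[[0,0,0.05,0],[0,0,0.05,0],[0,0,0,0]])

```text
time_s: 12.5
tcp_pos: [0.5479, -0.0443, 0.2515]
ee_rot: [[0.09, -0.996, 0.001], [-0.996, -0.09, -0.001], [0.001, -0.001, -1.0]]
wrist_force: [-5.7, 1.9, 18.4]
gripper_width: 0.763
gripper_force: 30.0
```

>>> jog_arm(increments=[[0,0,-0.05,0],[0,0,0,0],[0,0,0,0],[-0.2,0,0,0],[-0.25,0,0,0],[0,0,0,0]], grip=80)

```text
time_s: 13.1
tcp_pos: [0.5468, -0.0348, 0.2487]
ee_rot: [[0.09, -0.996, -0.0], [-0.996, -0.09, -0.0], [0.0, 0.0, -1.0]]
wrist_force: [-0.3, 1.0, -0.3]
gripper_width: 0.917
gripper_force: 0.0
```

>>> jog_arm(increments=[[0,0,0,0],[0,0,0,0],[0,0,0,0],[0,0,0,0]], grip=50)

```text
time_s: 13.5
tcp_pos: [0.5468, -0.0355, 0.2489]
ee_rot: [[0.089, -0.996, 0.0], [-0.996, -0.089, 0.0], [-0.0, -0.0, -1.0]]
wrist_force: [0.3, 0.3, 0.0]
gripper_width: 0.76
gripper_force: 30.0
```

>>> jog_arm(increments=[[0,0,-0.5,0],[0,0,-0.9,0],[0,0,-0.95,0],[0,0,-0.95,0],[0,0,-0.95,0],[0,0,-0.95,0],[0,0,-0.9,0],[0,0,-0.5,0],[0,0,0,0],[0,0,0,0]])

```text
time_s: 14.5
tcp_pos: [0.5464, -0.0354, 0.3804]
ee_rot: [[0.088, -0.996, -0.001], [-0.996, -0.088, 0.0], [-0.0, 0.001, -1.0]]
wrist_force: [-0.4, 0.4, -1.9]
gripper_width: 0.767
gripper_force: 30.0
```

```bash
cat > look.py <<'E'
from h import *
import sys
def look(k,ref):
    s=sense(); P=np.array(s["tcp_pos"])-[0,0,.1635]; R=np.array(s["ee_rot"])
    im=eyes.capture("side"); cv2.imwrite("pics/last.png",im)
    ms=eyes.outline_of("side",k); px=proj("side",P-[0,0,.04])[0]
    m=min((d["mask"] for d in ms),key=lambda m:np.hypot(*(np.argwhere(m).mean(0)[::-1]-px)))
    *res,valid=heldv(im,m,P,R[:,0],ref); print("t",s["time_s"],"P",P.round(4),"[d,dref mm,tilt deg] foot axis cost",res,m.sum())
    up=np.array([0,0,1.]); bs=eyes.outline_of("side","cup_base")
    if bs: print("base",len(bs),fit({"side":bs[0]["mask"]},CUP,[.5555,-.1255],lambda x:(np.array([x[0],x[1],0]),up)))
    return im,m,valid,res
if __name__=="__main__": look(sys.argv[1],float(sys.argv[2]))
E
python3 look.py cup_near .088
```

```text
t 14.5 P [ 0.5464 -0.0354  0.2169] [d,dref mm,tilt deg] foot axis cost [array([ 1.77, -6.46,  0.22]), array([ 0.5465, -0.0369,  0.1354]), array([ 0.   , -0.004,  1.   ]), np.float64(0.066)] 1276
base 2 (array([ 0.55549283, -0.12628128]), np.float64(0.03891050583657585))
```

```bash
cat > look2.py <<'E'
from look import *
def look2(k,ref,base_o=None,prof=CUP):
    "upright, known height: fit offset along tool x and y"
    s=sense(); P=np.array(s["tcp_pos"])-[0,0,.1635]; R=np.array(s["ee_rot"])
    im,m,valid,_=look(k,ref)
    up=np.array([0,0,1.])
    x,f=fitv(m,valid,[0,0],lambda x:(P+x[0]*R[:,0]+x[1]*R[:,1]-ref*up,up)); print("xy fit",(x*1e3).round(2),f)
    x,f=fitv(m,valid,[0],lambda x:(P+x[0]*R[:,0]-ref*up,up)); print("x fit",(x*1e3).round(2),f)
if __name__=="__main__": look2(sys.argv[1],float(sys.argv[2]))
E
python3 look2.py cup_near .0854; python3 -c "
from h import *
print(__import__('look') and '')"
```

```text
t 14.65 P [ 0.5466 -0.0354  0.2163] [d,dref mm,tilt deg] foot axis cost [array([ 3.52, -3.68,  2.75]), array([ 0.5465, -0.035 ,  0.1346]), array([ 0.004, -0.048,  0.999]), np.float64(0.076)] 1274
base 1 (array([ 0.55574039, -0.12553317]), np.float64(0.024164133738601823))
xy fit [-2.22 -3.08] 0.07978307826646447
x fit [0.49] 0.09995905182219389
```

```bash
python3 - <<'E'
from h import *
plan([(.5545,-.127,.202,.75)])
E
```

```text
[[0.66,0.0,0.11,0.0],[0.66,0.0,0.1,0.0],[0.66,0.0,0.11,0.0],[0.65,0.01,0.1,0.0],[0.66,0.0,0.11,0.0],[0.65,0.01,0.1,0.0],[0.66,0.0,0.11,0.0]]
end [ 0.5545 -0.1271  0.2019] yaw -174.9 7
```

>>> jog_arm(increments=[[0.5,0,0,0],[0.7,0,0,0],[0.8,0,0.1,0],[0.8,0,0.1,0],[0.8,0,0.2,0],[0.6,0.01,0.2,0],[0.4,0.01,0.15,0],[0,0,0,0],[0,0,0,0]])

```text
time_s: 15.7
tcp_pos: [0.5546, -0.1272, 0.3658]
ee_rot: [[0.089, -0.996, -0.0], [-0.996, -0.089, 0.0], [-0.0, 0.0, -1.0]]
wrist_force: [-0.0, 0.4, -1.3]
gripper_width: 0.759
gripper_force: 30.0
```

```bash
python3 look2.py cup_near .0854; python3 - <<'E'
import cv2; im=cv2.imread("pics/last.png"); cv2.imwrite("pics/h3.png",cv2.resize(im[200:340,290:400],None,fx=4,fy=4,interpolation=2))
E
```

```text
t 15.7 P [ 0.5546 -0.1272  0.2023] [d,dref mm,tilt deg] foot axis cost [array([ 2.16, -5.19,  0.18]), array([ 0.5548, -0.1291,  0.1221]), array([ 0.   , -0.003,  1.   ]), np.float64(0.112)] 1258
base 1 (array([ 0.55541059, -0.12555779]), np.float64(0.23515310856789362))
xy fit [-1.52 -4.19] 0.10508201850444732
x fit [2.] 0.1457889473455367
```

View pics/h3.png

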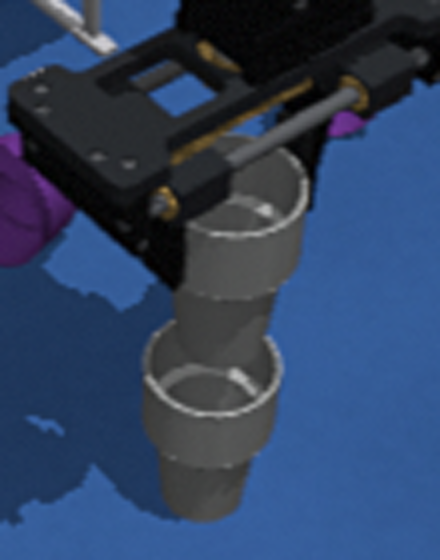

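The hovering cup, at about (240,230) in the crop, sits roughly over the base mouth at (213,370). It's a millimetre or two to the right, so I'll shift it 2 mm towards −x and lower.

>>> jog_arm(increments=[[0,0.1,0.2,0],[0,0,0.5,0],[0,0,0.5,0],[0,0,0.5,0],[0,0,0.4,0],[0,0,0.2,0],[0,0,0,0]])

```text
time_s: 16.55
tcp_pos: [0.5525, -0.1273, 0.319]
ee_rot: [[0.089, -0.996, -0.002], [-0.996, -0.089, -0.0], [-0.0, 0.002, -1.0]]
wrist_force: [-0.8, -0.3, -2.1]
gripper_width: 0.766
gripper_force: 30.0
```

>>> jog_arm(increments=[[0,0,0.1,0],[0,0,0.1,0],[0,0,0.1,0],[0,0,0.1,0]])

```text
time_s: 16.95
tcp_pos: [0.5526, -0.1273, 0.312]
ee_rot: [[0.089, -0.996, 0.0], [-0.996, -0.089, 0.0], [0.0, -0.0, -1.0]]
wrist_force: [-0.4, -0.7, -1.2]
gripper_width: 0.761
gripper_force: 30.0
```

>>> jog_arm(increments=[[0,0,0.1,0],[0,0,0.1,0],[0,0,0.1,0],[0,0,0.1,0]])

```text
time_s: 17.35
tcp_pos: [0.5526, -0.1272, 0.3038]
ee_rot: [[0.089, -0.996, -0.0], [-0.996, -0.089, -0.0], [0.0, 0.0, -1.0]]
wrist_force: [0.8, -0.3, -2.0]
gripper_width: 0.766
gripper_force: 30.0
```

>>> jog_arm(increments=[[0,0,0.1,0],[0,0,0.1,0],[0,0,0.1,0],[0,0,0.1,0]])

```text
time_s: 17.75
tcp_pos: [0.5526, -0.1273, 0.2958]
ee_rot: [[0.089, -0.996, 0.0], [-0.996, -0.089, -0.0], [0.0, -0.0, -1.0]]
wrist_force: [-0.2, 0.8, -1.2]
gripper_width: 0.762
gripper_force: 30.0
```

>>> jog_arm(increments=[[0,0,0.1,0],[0,0,0.1,0],[0,0,0.05,0],[0,0,0,0]])

```text
time_s: 18.15
tcp_pos: [0.5525, -0.1272, 0.2908]
ee_rot: [[0.089, -0.996, -0.0], [-0.996, -0.089, -0.0], [-0.0, 0.0, -1.0]]
wrist_force: [-0.6, -0.4, -0.9]
gripper_width: 0.764
gripper_force: 30.0
```

>>> jog_arm(increments=[[0,0,0.05,0],[0,0,0.05,0],[0,0,0,0]])

```text
time_s: 18.45
tcp_pos: [0.5526, -0.1272, 0.289]
ee_rot: [[0.089, -0.996, 0.0], [-0.996, -0.089, -0.0], [0.0, -0.0, -1.0]]
wrist_force: [0.5, 0.6, -0.7]
gripper_width: 0.764
gripper_force: 30.0
```

Right at the expected height. A small contact check, then release and retreat.

>>> jog_arm(increments=[[0,0,0.05,0],[0,0,0,0]])

```text
time_s: 18.65
tcp_pos: [0.5526, -0.1273, 0.2888]
ee_rot: [[0.089, -0.996, 0.0], [-0.996, -0.089, -0.0], [0.0, -0.0, -1.0]]
wrist_force: [-1.5, 0.3, 4.3]
gripper_width: 0.765
gripper_force: 30.0
```

>>> jog_arm(increments=[[0,0,0,0],[0,0,0,0],[0,0,0,0],[0,0,0,0],[0,0,-0.3,0],[0,0,-0.6,0],[0,0,-0.9,0],[0,0,-0.9,0],[0,0,-0.9,0]], grip=87)

```text
time_s: 19.55
tcp_pos: [0.5526, -0.1273, 0.3619]
ee_rot: [[0.089, -0.996, 0.001], [-0.996, -0.089, -0.0], [0.0, -0.001, -1.0]]
wrist_force: [0.6, 0.2, -0.5]
gripper_width: 0.998
gripper_force: 0.0
```

```bash
python3 - <<'E'
from h import *
plan([(.560,.06,.21,.95),(.644,.224,.23,.95)],yaw=184.8)
E
```

```text
[[-0.93,-0.12,-0.06,0.01],[-0.93,-0.12,-0.06,0.01],[-0.93,-0.12,-0.06,0.01],[-0.93,-0.12,-0.06,0.01],[-0.93,-0.12,-0.06,0.01],[-0.93,-0.12,-0.06,0.01],[-0.93,-0.11,-0.06,0.01],[-0.93,-0.11,-0.05,0.01],[-0.93,-0.11,-0.06,0.01],[-0.93,-0.12,-0.05,0.01]]
[[-0.78,-0.48,-0.1,0.0],[-0.78,-0.49,-0.1,0.0],[-0.78,-0.48,-0.1,0.0],[-0.78,-0.49,-0.1,0.0],[-0.78,-0.48,-0.1,0.0],[-0.79,-0.49,-0.1,0.0],[-0.78,-0.48,-0.1,0.0],[-0.79,-0.49,-0.1,0.0],[-0.78,-0.48,-0.1,0.0],[-0.79,-0.49,-0.1,0.0]]
end [0.644 0.224 0.23 ] yaw -175.35 20
```

>>> jog_arm(increments=[[-0.5,-0.1,-0.3,0.01],[-0.93,-0.12,-0.1,0.01],[-0.93,-0.12,-0.06,0.01],[-0.93,-0.12,-0.06,0.01],[-0.93,-0.12,-0.06,0.01],[-0.93,-0.12,-0.06,0.01],[-0.93,-0.11,-0.06,0.01],[-0.93,-0.11,-0.05,0.01],[-0.93,-0.11,-0.06,0.01],[-0.93,-0.12,-0.05,0.01]])

```text
time_s: 20.55
tcp_pos: [0.5601, 0.0529, 0.3773]
ee_rot: [[0.081, -0.997, -0.0], [-0.997, -0.081, 0.0], [-0.0, 0.0, -1.0]]
wrist_force: [-0.4, 0.2, 0.3]
gripper_width: 0.999
gripper_force: 0.0
```

>>> jog_arm(increments=[[-0.78,-0.48,-0.1,0],[-0.78,-0.49,-0.1,0],[-0.78,-0.48,-0.1,0],[-0.78,-0.49,-0.1,0],[-0.78,-0.48,-0.1,0],[-0.79,-0.49,-0.1,0],[-0.78,-0.48,0,0],[-0.79,-0.49,0,0],[-0.78,-0.48,0,0],[-0.79,-0.49,0,0]])

```text
time_s: 21.55
tcp_pos: [0.6453, 0.2167, 0.3888]
ee_rot: [[0.081, -0.997, -0.0], [-0.997, -0.081, -0.0], [0.0, 0.0, -1.0]]
wrist_force: [-0.5, -0.2, 0.4]
gripper_width: 0.997
gripper_force: 0.0
```

```bash
python3 - <<'E'
from h import *
plan([(.643,.223,.21,.95),(.643,.223,.1335,.55)])
b=fit({"side":eyes.capture("side") is not None and eyes.outline_of("side","cup_base")[0]["mask"]},CUP,[.553,-.127],lambda x:(np.array([x[0],x[1],0]),np.array([0,0,1.])));print(b)
for k in ("cup_near","cup_base"): print(k,[(d["conf"],d["centre"]) for d in eyes.spot_in("side",k)])
E
```

```text
[[-0.32,0.09,0.76,0.0],[-0.0,-0.0,0.55,0.0],[-0.0,-0.0,0.55,0.0],[-0.0,-0.0,0.55,0.0],[-0.0,-0.0,0.54,0.0],[-0.0,-0.0,0.55,0.0],[-0.0,-0.0,0.54,0.0],[-0.0,-0.0,0.55,0.0]]
end [0.643  0.2229 0.1335] yaw -175.38 8Traceback (most recent call last):
  File "<stdin>", line 3, in <module>
IndexError: list index out of range
```

>>> jog_arm(increments=[[-0.16,0.05,0.6,0],[-0.16,0.05,0.7,0],[0,0,0.7,0],[0,0,0.6,0],[0,0,0.55,0],[0,0,0.5,0],[0,0,0.5,0],[0,0,0.3,0],[0,0,0.14,0],[0,0,0,0]])

```text
time_s: 22.65
tcp_pos: [0.6419, 0.2216, 0.2971]
ee_rot: [[0.081, -0.997, -0.0], [-0.997, -0.081, -0.0], [0.0, 0.0, -1.0]]
wrist_force: [-0.2, -0.5, -0.1]
gripper_width: 1.002
gripper_force: 0.0
```

>>> jog_arm(increments=[[0,0,0,0],[0,0,0,0],[0,0,0,0],[0,0,0,0],[0,0,0,0]], grip=50)

```text
time_s: 23.15
tcp_pos: [0.6419, 0.2217, 0.2978]
ee_rot: [[0.081, -0.997, 0.001], [-0.997, -0.081, 0.0], [-0.0, -0.001, -1.0]]
wrist_force: [-0.1, -0.2, 0.3]
gripper_width: 0.762
gripper_force: 30.0
```

>>> jog_arm(increments=[[0.15,0,-0.26,0],[0.2,0,-0.34,0],[0.25,0,-0.45,0],[0.25,0,-0.45,0],[0.2,0,-0.34,0],[0.08,0,-0.13,0],[0,0,0,0]])

```text
time_s: 23.85
tcp_pos: [0.6438, 0.1987, 0.3375]
ee_rot: [[0.08, -0.997, 0.001], [-0.997, -0.08, 0.001], [-0.001, -0.001, -1.0]]
wrist_force: [0.2, -0.4, -1.4]
gripper_width: 0.759
gripper_force: 30.0
```

>>> jog_arm(increments=[[-0.25,0,-0.1,0],[-0.25,0,-0.1,0],[-0.25,0,-0.1,0],[-0.25,0,-0.1,0],[-0.25,0,-0.1,0],[-0.25,0,-0.1,0],[-0.25,0,-0.1,0],[-0.2,0,0,0],[-0.15,0,0,0],[0,0,0,0]])

```text
time_s: 24.85
tcp_pos: [0.6406, 0.24, 0.3524]
ee_rot: [[0.082, -0.997, 0.0], [-0.997, -0.082, -0.005], [0.005, 0.0, -1.0]]
wrist_force: [-0.2, -7.1, 3.6]
gripper_width: 0.762
gripper_force: 30.0
```

```bash
python3 look.py cup_far .086; python3 - <<'E'
from h import *
plan([(.644,.243,.272,.75),(.555,-.035,.272,.95)])
E
```

```text
t 24.85 P [0.6406 0.24   0.1889] [d,dref mm,tilt deg] foot axis cost [array([-0.58, -3.26,  0.42]), array([0.6405, 0.2412, 0.1061]), array([ 0.001, -0.007,  1.   ]), np.float64(0.035)] 921
base 1 (array([ 0.55452957, -0.12673309]), np.float64(0.5178088542069073))
[[-0.02,-0.03,-0.69,0.0],[-0.02,-0.03,-0.69,0.0],[-0.03,-0.03,-0.7,0.0],[-0.02,-0.03,-0.69,0.0],[-0.03,-0.03,-0.7,0.0],[-0.02,-0.03,-0.69,0.0],[0.84,0.35,-0.0,0.0],[0.84,0.35,-0.0,0.0],[0.84,0.35,-0.0,0.0],[0.84,0.35,-0.0,0.0]]
[[0.84,0.35,-0.0,0.0],[0.84,0.35,-0.0,0.0],[0.84,0.35,-0.0,0.0],[0.85,0.35,-0.0,0.0],[0.84,0.35,-0.0,0.0],[0.85,0.34,-0.0,0.0],[0.84,0.35,-0.0,0.0],[0.85,0.34,-0.0,0.0],[0.84,0.35,-0.0,0.0],[0.85,0.34,-0.0,0.0]]
[[0.84,0.35,-0.0,0.0],[0.85,0.34,-0.0,0.0]]
end [ 0.5551 -0.0351  0.272 ] yaw -175.33 22
```

```bash
python3 - <<'E'
from h import *
plan([(.641,.240,.252,.75),(.5526,-.1275,.252,.95)])
E
```

```text
[[-0.0,-0.0,-0.63,0.0],[-0.0,-0.01,-0.63,0.0],[-0.0,-0.0,-0.63,0.0],[-0.0,-0.01,-0.64,0.0],[-0.01,-0.0,-0.63,0.0],[0.9,0.29,-0.0,0.0],[0.9,0.3,-0.0,0.0],[0.9,0.29,-0.0,0.0],[0.9,0.3,-0.0,0.0],[0.9,0.29,-0.0,0.0]]
[[0.9,0.3,-0.0,0.0],[0.9,0.29,-0.0,0.0],[0.9,0.3,-0.0,0.0],[0.9,0.29,-0.0,0.0],[0.9,0.3,-0.0,0.0],[0.9,0.29,-0.0,0.0],[0.9,0.3,-0.0,0.0],[0.89,0.29,-0.0,0.0],[0.9,0.3,-0.0,0.0],[0.89,0.29,-0.0,0.0]]
[[0.9,0.3,-0.0,0.0],[0.89,0.29,-0.0,0.0],[0.9,0.3,-0.0,0.0],[0.89,0.29,-0.0,0.0],[0.9,0.3,-0.0,0.0]]
end [ 0.5526 -0.1276  0.252 ] yaw -175.33 25
```

>>> jog_arm(increments=[[0,0,-0.4,0],[0,0,-0.7,0],[0,0,-0.8,0],[0,0,-0.75,0],[0.4,0.13,-0.5,0],[0.9,0.3,0,0],[0.9,0.29,0,0],[0.9,0.3,0,0],[0.9,0.29,0,0],[0.9,0.3,0,0]])

```text
time_s: 26.0
tcp_pos: [0.6156, 0.1386, 0.4134]
ee_rot: [[0.08, -0.997, -0.001], [-0.997, -0.08, -0.0], [0.0, 0.001, -1.0]]
wrist_force: [-0.9, 0.8, -0.9]
gripper_width: 0.762
gripper_force: 30.0
```

>>> jog_arm(increments=[[0.9,0.29,0,0],[0.9,0.3,0,0],[0.9,0.29,0,0],[0.9,0.3,0,0],[0.9,0.29,0,0],[0.9,0.3,0,0],[0.9,0.29,0,0],[0.9,0.3,0,0],[0.9,0.29,0,0],[0.9,0.3,0,0]])

```text
time_s: 27.0
tcp_pos: [0.5715, -0.045, 0.4137]
ee_rot: [[0.081, -0.997, 0.0], [-0.997, -0.081, -0.0], [0.0, -0.0, -1.0]]
wrist_force: [-0.3, -0.8, -1.6]
gripper_width: 0.765
gripper_force: 30.0
```

>>> jog_arm(increments=[[0.9,0.29,0,0],[0.9,0.3,0,0],[0.85,0.28,0,0],[0.6,0.2,0,0],[0.23,0.07,0,0],[0,0,0,0],[0,0,0,0]])

```text
time_s: 27.7
tcp_pos: [0.5549, -0.1145, 0.4137]
ee_rot: [[0.081, -0.997, 0.0], [-0.997, -0.081, 0.0], [-0.0, -0.0, -1.0]]
wrist_force: [0.4, 0.4, -0.4]
gripper_width: 0.764
gripper_force: 30.0
```

```bash
python3 look2.py cup_far .086; python3 - <<'E'
import cv2; im=cv2.imread("pics/last.png"); cv2.imwrite("pics/h4.png",cv2.resize(im[180:340,280:400],None,fx=3.6,fy=3.6,interpolation=2))
E
```

```text
t 27.7 P [ 0.5549 -0.1145  0.2502] [d,dref mm,tilt deg] foot axis cost [array([-0.08, -3.16,  3.  ]), array([ 0.5546, -0.1101,  0.1675]), array([ 0.004, -0.052,  0.999]), np.float64(0.106)] 1323
base 1 (array([ 0.5546297 , -0.12664633]), np.float64(0.5249883954819743))
xy fit [-5.34 -3.83] 0.1048116532891663
x fit [-2.34] 0.12688442211055273
```

View pics/h4.png

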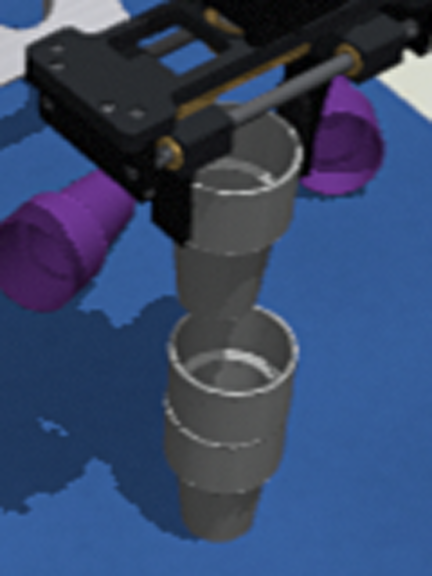

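The first cup is fully home on the base at about (230,400), with its upper 40 mm exposed. The second cup, at about (240,210), still leans about 3°. There's time to stand it on the mat and regrip it upright.

>>> jog_arm(increments=[[-0.5,0,0,0],[-0.9,0,0.1,0],[-0.9,0,0.6,0],[-0.9,0,0.9,0],[-0.6,0,0.95,0],[-0.2,0,0.95,0],[0,0,0.95,0],[0,0,0.95,0],[0,0,0.95,0],[0,0,0.6,0]])

```text
time_s: 28.85
tcp_pos: [0.548, -0.0341, 0.2734]
ee_rot: [[0.082, -0.997, -0.002], [-0.997, -0.082, -0.0], [-0.0, 0.002, -1.0]]
wrist_force: [-0.2, -0.3, -1.4]
gripper_width: 0.763
gripper_force: 30.0
```

>>> jog_arm(increments=[[0,0,0.4,0],[0,0,0.15,0],[0,0,0.1,0],[0,0,0.1,0]])

```text
time_s: 29.25
tcp_pos: [0.5487, -0.0349, 0.2604]
ee_rot: [[0.081, -0.997, 0.002], [-0.997, -0.081, 0.0], [-0.0, -0.002, -1.0]]
wrist_force: [-0.0, -0.4, -0.5]
gripper_width: 0.76
gripper_force: 30.0
```

>>> jog_arm(increments=[[0,0,0.15,0],[0,0,0.1,0],[0,0,0.05,0]])

```text
time_s: 29.55
tcp_pos: [0.5483, -0.0351, 0.2537]
ee_rot: [[0.081, -0.997, 0.0], [-0.997, -0.081, -0.0], [0.0, -0.0, -1.0]]
wrist_force: [-0.1, 0.8, -1.2]
gripper_width: 0.762
gripper_force: 30.0
```

>>> jog_arm(increments=[[0,0,0.08,0],[0,0,0.05,0],[0,0,0,0]])

```text
time_s: 29.85
tcp_pos: [0.5484, -0.035, 0.2514]
ee_rot: [[0.081, -0.997, 0.0], [-0.997, -0.081, -0.0], [0.0, -0.0, -1.0]]
wrist_force: [-1.0, -0.2, 0.8]
gripper_width: 0.763
gripper_force: 30.0
```

>>> jog_arm(increments=[[0,0,0.04,0],[0,0,0,0]])

```text
time_s: 30.05
tcp_pos: [0.5484, -0.0349, 0.2513]
ee_rot: [[0.081, -0.997, 0.0], [-0.997, -0.081, -0.0], [0.0, -0.0, -1.0]]
wrist_force: [-2.3, 0.4, 4.9]
gripper_width: 0.768
gripper_force: 30.0
```

>>> jog_arm(increments=[[0,0,-0.03,0],[0,0,0,0],[0,0,0,0],[-0.2,0,0,0],[0,0,0,0]], grip=80)

```text
time_s: 30.55
tcp_pos: [0.5481, -0.0307, 0.2508]
ee_rot: [[0.081, -0.997, -0.0], [-0.997, -0.081, 0.0], [-0.0, 0.0, -1.0]]
wrist_force: [0.8, -0.8, -0.9]
gripper_width: 0.915
gripper_force: 0.0
```

>>> jog_arm(increments=[[0,0,0,0],[0,0,0,0],[0,0,0,0],[0,0,0,0]], grip=50)

```text
time_s: 30.95
tcp_pos: [0.548, -0.031, 0.2509]
ee_rot: [[0.081, -0.997, 0.0], [-0.997, -0.081, 0.0], [-0.0, -0.0, -1.0]]
wrist_force: [0.7, 0.6, 0.4]
gripper_width: 0.765
gripper_force: 30.0
```

>>> jog_arm(increments=[[0,0,-0.5,0],[0,0,-0.9,0],[0,0,-0.95,0],[0,0,-0.95,0],[0,0,-0.95,0],[0,0,-0.95,0],[0,0,-0.95,0],[0,0,-0.95,0],[0,0,-0.7,0],[0,0,-0.2,0]])

```text
time_s: 31.95
tcp_pos: [0.548, -0.0311, 0.4133]
ee_rot: [[0.081, -0.997, 0.004], [-0.997, -0.081, 0.001], [-0.0, -0.004, -1.0]]
wrist_force: [-0.3, -0.6, -0.3]
gripper_width: 0.763
gripper_force: 30.0
```

```bash
python3 look2.py cup_far .086; python3 - <<'E'
from h import *
plan([(.5526,-.1275,.245,.8)])
E
```

```text
t 31.95 P [ 0.548  -0.0311  0.2498] [d,dref mm,tilt deg] foot axis cost [array([ 1.92, -5.24,  0.52]), array([ 0.5481, -0.0323,  0.1691]), array([ 0.001, -0.009,  1.   ]), np.float64(0.036)] 1366
base 1 (array([ 0.5546297 , -0.12664633]), np.float64(0.5183695568102715))
xy fit [-3.26 -3.94] 0.028046983162877903
x fit [0.09] 0.06752704992830139
[[0.69,0.02,0.02,0.0],[0.69,0.02,0.01,0.0],[0.69,0.02,0.02,0.0],[0.69,0.02,0.01,0.0],[0.69,0.02,0.02,0.0],[0.69,0.02,0.01,0.0],[0.69,0.02,0.02,0.0]]
end [ 0.5527 -0.1276  0.245 ] yaw -175.37 7
```

>>> jog_arm(increments=[[0.4,0.02,0,0],[0.7,0.02,0,0],[0.85,0.02,0,0],[0.85,0.02,0,0],[0.85,0.02,0,0],[0.7,0.02,0.1,0],[0.4,0.01,0.1,0],[0.11,0.01,0.05,0],[0,0,0,0],[0,0,0,0]])

```text
time_s: 33.1
tcp_pos: [0.5531, -0.1278, 0.4059]
ee_rot: [[0.081, -0.997, -0.0], [-0.997, -0.081, 0.0], [-0.0, 0.0, -1.0]]
wrist_force: [0.1, -0.2, -0.7]
gripper_width: 0.763
gripper_force: 30.0
```

```bash
python3 - <<'E'
from h import *
plan([(.5526,-.128,.196,.5),(.5526,-.128,.168,.12)])
E
```

```text
[[0.0,0.01,0.46,0.0],[0.0,0.0,0.47,0.0],[0.0,0.01,0.46,0.0],[0.0,0.0,0.47,0.0],[0.01,0.01,0.46,0.0],[-0.0,-0.0,0.12,0.0],[-0.0,-0.0,0.12,0.0],[-0.0,-0.0,0.12,0.0],[-0.0,-0.0,0.12,0.0],[-0.0,-0.0,0.12,0.0]]
[[-0.0,-0.0,0.11,0.0],[-0.0,-0.0,0.12,0.0],[-0.0,-0.0,0.11,0.0],[-0.0,-0.0,0.12,0.0],[-0.0,-0.0,0.11,0.0],[-0.0,-0.0,0.12,0.0],[-0.0,-0.0,0.11,0.0]]
end [ 0.5525 -0.128   0.168 ] yaw -175.33 17
```

>>> jog_arm(increments=[[0,0.02,0.4,0],[0,0,0.5,0],[0,0,0.5,0],[0,0,0.5,0],[0,0,0.4,0],[0,0,0.15,0],[0,0,0.1,0],[0,0,0.1,0]])

```text
time_s: 33.9
tcp_pos: [0.5529, -0.1282, 0.3531]
ee_rot: [[0.081, -0.997, 0.001], [-0.997, -0.081, -0.0], [0.0, -0.001, -1.0]]
wrist_force: [0.3, 0.9, -1.2]
gripper_width: 0.76
gripper_force: 30.0
```

>>> jog_arm(increments=[[0,0,0.15,0],[0,0,0.15,0],[0,0,0.15,0],[0,0,0.15,0]])

```text
time_s: 34.3
tcp_pos: [0.5527, -0.1282, 0.3408]
ee_rot: [[0.081, -0.997, 0.0], [-0.997, -0.081, 0.0], [0.0, -0.0, -1.0]]
wrist_force: [-0.6, 0.5, -0.8]
gripper_width: 0.77
gripper_force: 30.0
```

>>> jog_arm(increments=[[0,0,0.15,0],[0,0,0.15,0],[0,0,0.08,0],[0,0,0,0]])

```text
time_s: 34.7
tcp_pos: [0.5526, -0.1281, 0.333]
ee_rot: [[0.081, -0.997, -0.001], [-0.997, -0.081, -0.0], [-0.0, 0.001, -1.0]]
wrist_force: [0.1, 0.1, -1.5]
gripper_width: 0.762
gripper_force: 30.0
```

>>> jog_arm(increments=[[0,0,0.06,0],[0,0,0.04,0],[0,0,0,0]])

```text
time_s: 35.0
tcp_pos: [0.5527, -0.1281, 0.3313]
ee_rot: [[0.081, -0.997, 0.0], [-0.997, -0.081, 0.0], [-0.0, -0.0, -1.0]]
wrist_force: [0.5, 0.1, -0.5]
gripper_width: 0.765
gripper_force: 30.0
```

>>> jog_arm(increments=[[0,0,0.04,0],[0,0,0,0]])

```text
time_s: 35.2
tcp_pos: [0.5527, -0.1282, 0.3309]
ee_rot: [[0.081, -0.997, 0.0], [-0.997, -0.081, -0.0], [0.0, -0.0, -1.0]]
wrist_force: [0.5, 0.3, 1.0]
gripper_width: 0.762
gripper_force: 30.0
```

>>> jog_arm(increments=[[0,0,0,0],[0,0,0,0],[0,0,0,0],[0,0,0,0],[0,0,-0.3,0],[0,0,-0.6,0],[0,0,-0.9,0],[0,0,-0.6,0],[0,0,0,0]], grip=87)

```text
time_s: 36.1
tcp_pos: [0.5532, -0.1282, 0.3814]
ee_rot: [[0.081, -0.997, 0.006], [-0.997, -0.081, -0.0], [0.001, -0.006, -1.0]]
wrist_force: [-0.5, -0.6, 0.7]
gripper_width: 1.001
gripper_force: 0.0
```

```bash
python3 - <<'E'
from h import *
s=sense(); print(s["time_s"],s["tcp_pos"])
a=eyes.capture("side"); b=eyes.capture("top"); cv2.imwrite("pics/s5.png",np.hstack([cv2.resize(a[200:420,260:460],(440,484),interpolation=2),cv2.resize(b[200:340,360:490],(360,388)) if 0 else cv2.resize(a[200:360,290:410],(340,484),interpolation=2)]))
up=np.array([0,0,1.])
for n in CAL:
    for d in eyes.outline_of(n,"reel")[:1]:
        m=d["mask"]; print(n,d["conf"],m.sum(),fit({n:m},REEL,[.548,-.288],lambda x:(np.array([x[0],x[1],.012]),up)))
    # dark flange / rod tip in image
print([ (d["conf"],d["centre"]) for n in CAL for d in eyes.spot_in(n,"spindle")])
M=__import__("pickle").load(open("m.pkl","rb"))
for n in CAL:
    im=cv2.imread(f"pics/{n}0.png"); px=proj(n,[.547,-.288,.096])[0]; x,y=px.astype(int); g=cv2.cvtColor(im[y-9:y+10,x-9:x+10],6).astype(int); print(n,px); 
    mm=g>110; ys,xs=np.where(mm); print(len(xs),xs.mean()+x-9,ys.mean()+y-9)
E
```

```text
36.1 [ 0.55317115 -0.12817834  0.38140293]
side 0.74 1260 (array([ 0.54826157, -0.28977401]), np.float64(0.08759721653704466))
[(0.6, [0.5298, -0.3059, 0.0113]), (0.24, [0.7832, -0.1211, 0.0416])]
side [394.85325871 353.72976546]
29 396.0689655172414 354.3103448275862
top [459.58746887 272.3643856 ]
16 460.5 272.0
```

View pics/s5.png

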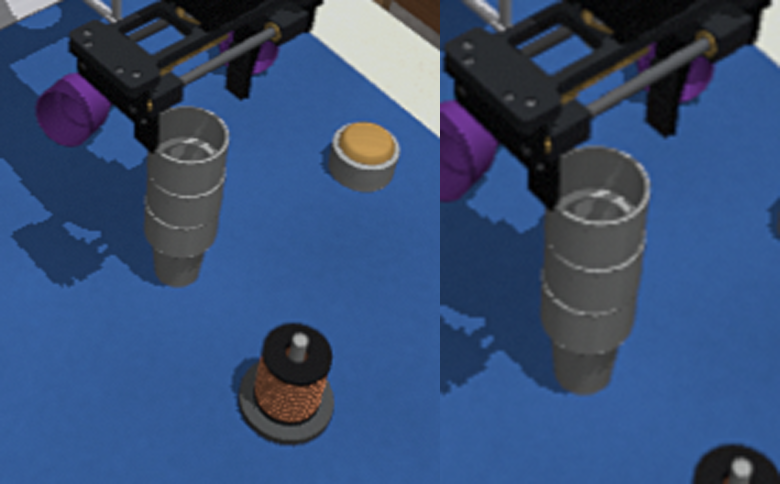

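All three cups are stacked straight at about (190,200) in the left panel, with two nested seams showing. Next is the reel on its rod, with the rod tip triangulated at about (0.548, -0.290).

```bash
python3 - <<'E'
from h import *
plan([(.548,-.290,.21,.9),(.548,-.290,.072,.7)])
E
```

```text
[[0.8,0.09,0.02,0.0],[0.81,0.09,0.02,0.0],[0.8,0.09,0.02,0.0],[0.81,0.09,0.02,0.0],[0.8,0.09,0.02,0.0],[0.81,0.09,0.02,0.0],[0.8,0.09,0.02,0.0],[0.81,0.08,0.02,0.0],[0.8,0.09,0.03,0.0],[0.81,0.08,0.02,0.0]]
[[-0.0,0.0,0.69,0.0],[-0.0,0.0,0.69,0.0],[-0.0,0.0,0.69,0.0],[-0.0,0.0,0.69,0.0],[-0.0,0.0,0.69,0.0],[-0.0,0.0,0.69,0.0],[-0.0,0.0,0.69,0.0],[-0.0,0.0,0.69,0.0],[-0.0,0.0,0.69,0.0],[-0.0,0.0,0.69,0.0]]
end [ 0.548 -0.29   0.072] yaw -175.36 20
```

>>> jog_arm(increments=[[0.6,0.09,0,0],[0.9,0.09,0,0],[0.95,0.09,0,0],[0.95,0.09,0,0],[0.95,0.09,0,0],[0.95,0.09,0,0],[0.95,0.09,0,0],[0.9,0.08,0.1,0],[0.6,0.09,0.3,0],[0.3,0.08,0.6,0]])

```text
time_s: 37.4
tcp_pos: [0.548, -0.2915, 0.3583]
ee_rot: [[0.08, -0.997, 0.001], [-0.997, -0.08, -0.001], [0.001, -0.001, -1.0]]
wrist_force: [0.4, -0.5, 0.9]
gripper_width: 1.0
gripper_force: 0.0
```

>>> jog_arm(increments=[[0,0,0.8,0],[0,0,0.9,0],[0,0,0.9,0],[0,0,0.9,0],[0,0,0.8,0],[0,0,0.7,0],[0,0,0.5,0],[0,0,0.3,0],[0,0,0,0]])

```text
time_s: 38.3
tcp_pos: [0.548, -0.2899, 0.2416]
ee_rot: [[0.081, -0.997, -0.002], [-0.997, -0.081, 0.0], [-0.001, 0.001, -1.0]]
wrist_force: [0.4, -0.3, -0.4]
gripper_width: 0.999
gripper_force: 0.0
```

```bash
python3 - <<'E'
from h import *
plan([(.548,-.290,.072,.4)])
E
```

```text
[[0.0,0.0,0.31,0.0]]
end [ 0.548  -0.2899  0.0719] yaw -175.36 1
```

>>> jog_arm(increments=[[0,0,0.3,0],[0,0,0,0],[0,0,0,0],[0,0,0,0],[0,0,0,0],[0,0,0,0],[0,0,0,0]], grip=45)

```text
time_s: 39.0
tcp_pos: [0.5474, -0.2901, 0.2369]
ee_rot: [[0.081, -0.997, -0.002], [-0.997, -0.081, 0.0], [-0.001, 0.002, -1.0]]
wrist_force: [-4.7, 0.3, 5.8]
gripper_width: 0.641
gripper_force: 30.0
```

>>> jog_arm(increments=[[0,0.05,-0.1,0],[0,0,-0.3,0],[0,0,-0.5,0],[0,0,-0.7,0],[0,0,-0.8,0]])

```text
time_s: 39.5
tcp_pos: [0.5474, -0.2901, 0.2856]
ee_rot: [[0.081, -0.997, 0.001], [-0.997, -0.081, -0.0], [0.0, -0.001, -1.0]]
wrist_force: [0.6, 0.1, -2.8]
gripper_width: 0.64
gripper_force: 30.0
```

>>> jog_arm(increments=[[0,0,-0.9,0],[0,0,-0.9,0],[0,0,-0.9,0],[0,0,-0.9,0],[0,0,-0.9,0],[0,0,-0.9,0],[0,0,-0.8,0],[0,0,-0.5,0],[0,0,-0.3,0],[0,0,0,0]])

```text
time_s: 40.5
tcp_pos: [0.5472, -0.2901, 0.4255]
ee_rot: [[0.081, -0.997, 0.002], [-0.997, -0.081, -0.0], [0.001, -0.002, -1.0]]
wrist_force: [1.2, -0.0, -3.0]
gripper_width: 0.64
gripper_force: 30.0
```

```bash
cat > reel.py <<'E'
from h import *
s=sense(); P=np.array(s["tcp_pos"])-[0,0,.1635]; R=np.array(s["ee_rot"]); ref=.0614; up=np.array([0,0,1.])
im=eyes.capture("side"); cv2.imwrite("pics/last.png",im); ms=eyes.outline_of("side","reel"); print("t",s["time_s"],P,s["wrist_force"],len(ms))
if ms:
    m=ms[0]["mask"]; g=im.max(2)<48; ys,xs=np.where(m); y0=ys.min()+ (ys.max()-ys.min())//2
    valid=np.zeros_like(m); valid[y0:]=1   # lower half only: free of the gripper
    tx=R[:,0]
    def pose(x):
        t=x[1]*10; ax=up*np.cos(t)+tx*np.sin(t); return P+x[0]*tx-ref*ax,ax
    print("d,tilt",[fitv(m,valid,[0,0],pose,prof=REEL)]); print("xy",fitv(m,valid,[0,0],lambda x:(P+x[0]*tx+x[1]*R[:,1]-ref*up,up),prof=REEL))
cv2.imwrite(f"pics/r{int(s['time_s']*10)}.png",cv2.resize(im[180:420,270:450],None,fx=2.4,fy=2.4,interpolation=2))
plan([(.5526,-.128,.268,.9)])
E
python3 reel.py
```

```text
t 40.5 [ 0.54717315 -0.29007023  0.2620317 ] [ 1.17552522 -0.03476096 -2.98730492] 1
d,tilt [(array([0.00090494, 0.00073817]), np.float64(0.18816203836243917))]
xy (array([-0.00043888, -0.00348554]), np.float64(0.1237328793623772))
[[-0.81,-0.09,-0.04,0.0],[-0.8,-0.09,-0.04,0.0],[-0.81,-0.09,-0.04,0.0],[-0.8,-0.09,-0.04,0.0],[-0.81,-0.1,-0.04,0.0],[-0.8,-0.09,-0.04,0.0],[-0.81,-0.1,-0.04,0.0],[-0.8,-0.09,-0.03,0.0],[-0.81,-0.1,-0.04,0.0],[-0.8,-0.09,-0.03,0.0]]
end [ 0.5526 -0.128   0.268 ] yaw -175.37 10
```

>>> jog_arm(increments=[[-0.5,-0.09,-0.03,0],[-0.9,-0.09,-0.03,0],[-0.95,-0.09,0,0],[-0.95,-0.09,0,0],[-0.95,-0.1,0,0],[-0.95,-0.09,0,0],[-0.95,-0.1,0,0],[-0.9,-0.09,0,0],[-0.7,-0.1,0,0],[-0.42,-0.09,0,0]])

```text
time_s: 41.6
tcp_pos: [0.5525, -0.1244, 0.4254]
ee_rot: [[0.082, -0.997, -0.001], [-0.997, -0.082, 0.0], [-0.0, 0.001, -1.0]]
wrist_force: [0.5, 0.0, -2.3]
gripper_width: 0.635
gripper_force: 30.0
```

>>> jog_arm(increments=[[0,0,0,0],[0,0,0,0]])

```text
time_s: 41.8
tcp_pos: [0.5526, -0.1258, 0.4256]
ee_rot: [[0.081, -0.997, -0.0], [-0.997, -0.081, -0.0], [0.0, 0.0, -1.0]]
wrist_force: [-0.0, 0.0, -2.8]
gripper_width: 0.638
gripper_force: 30.0
```

```bash
python3 reel.py; python3 - <<'E'
from h import *
# stack fit: union of cup masks vs. 3-cup profile
im=eyes.capture("side"); up=np.array([0,0,1.])
ms=[(k,d["conf"],d["mask"]) for k in ("cup_near","cup_far","cup_base") for d in eyes.outline_of("side",k)]
px=proj("side",[.554,-.127,.08])[0]; U=np.zeros((480,640),bool)
for k,c,m in ms:
    ce=np.argwhere(m).mean(0)[::-1]
    if abs(ce-px).max()<30: U|=m; ys,xs=np.where(m); print(k,round(c,2),m.sum(),xs.min(),xs.max(),ys.min(),ys.max())
ST=[(0,.021),(.06,.027),(.06,.033),(.18,.033)]
valid=np.ones_like(U); valid[:235]=0
print(fitv(U,valid,[.554,-.127],lambda x:(np.array([x[0],x[1],0]),up),prof=ST))
cv2.imwrite("pics/h6.png",cv2.resize(im[170:345,290:410],None,fx=3.4,fy=3.4,interpolation=2))
E
```

```text
t 41.8 [ 0.55257439 -0.1258131   0.26210681] [-0.02602792  0.03351785 -2.75956131] 1
d,tilt [(array([0.001875, 0.00175 ]), np.float64(0.1711335330285354))]
xy (array([-0.00113092, -0.00397049]), np.float64(0.09647543092359145))
[[0.09,0.0,-0.29,0.0]]
end [ 0.5527 -0.1281  0.2679] yaw -175.4 1
cup_far 0.83 914 327 363 256 289
cup_base 0.85 685 327 359 297 330
(array([ 0.55489844, -0.12632813]), np.float64(0.3649734949354172))
```

View pics/h6.png

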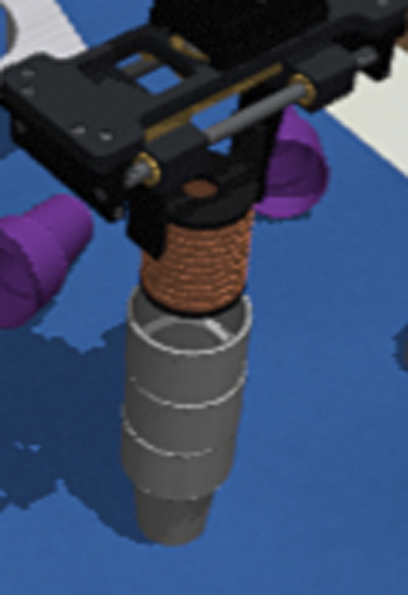

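By the fits, the reel hovering at (195,255) is centred on the top cup's mouth at (190,320) to within about 1 mm. I'll lower it slowly.

>>> jog_arm(increments=[[0,0,0.3,0],[0,0,0.3,0],[0,0,0.2,0],[0,0,0.1,0],[0,0,0,0]])

```text
time_s: 42.6
tcp_pos: [0.5525, -0.1257, 0.4072]
ee_rot: [[0.081, -0.997, -0.001], [-0.997, -0.081, -0.0], [-0.0, 0.001, -1.0]]
wrist_force: [0.3, 0.5, -3.1]
gripper_width: 0.644
gripper_force: 30.0
```

>>> jog_arm(increments=[[0,0,0.1,0],[0,0,0.1,0],[0,0,0.1,0],[0,0,0,0]])

```text
time_s: 43.0
tcp_pos: [0.5524, -0.1257, 0.4014]
ee_rot: [[0.081, -0.997, -0.001], [-0.997, -0.081, 0.0], [-0.0, 0.001, -1.0]]
wrist_force: [0.2, -0.2, -1.9]
gripper_width: 0.639
gripper_force: 30.0
```

>>> jog_arm(increments=[[0,0,0.1,0],[0,0,0.1,0],[0,0,0.1,0],[0,0,0,0]])

```text
time_s: 43.4
tcp_pos: [0.5524, -0.1257, 0.3953]
ee_rot: [[0.081, -0.997, -0.001], [-0.997, -0.081, 0.0], [-0.0, 0.001, -1.0]]
wrist_force: [0.0, -0.2, -3.1]
gripper_width: 0.638
gripper_force: 30.0
```

>>> jog_arm(increments=[[0,0,0.15,0],[0,0,0.15,0],[0,0,0.15,0],[0,0,0,0]])

```text
time_s: 43.8
tcp_pos: [0.5524, -0.1257, 0.386]
ee_rot: [[0.081, -0.997, -0.001], [-0.997, -0.081, 0.0], [-0.0, 0.001, -1.0]]
wrist_force: [0.0, -0.5, -3.2]
gripper_width: 0.641
gripper_force: 30.0
```

It's inside the mouth without contact, with 17 mm to go.

>>> jog_arm(increments=[[0,0,0.15,0],[0,0,0.15,0],[0,0,0.15,0],[0,0,0.1,0],[0,0,0.1,0],[0,0,0,0]])

```text
time_s: 44.4
tcp_pos: [0.5524, -0.1257, 0.3734]
ee_rot: [[0.081, -0.997, -0.001], [-0.997, -0.081, 0.0], [-0.0, 0.001, -1.0]]
wrist_force: [0.5, -0.5, -3.4]
gripper_width: 0.637
gripper_force: 30.0
```

>>> jog_arm(increments=[[0,0,0.06,0],[0,0,0.05,0],[0,0,0,0]])

```text
time_s: 44.7
tcp_pos: [0.5525, -0.1257, 0.3714]
ee_rot: [[0.081, -0.997, -0.0], [-0.997, -0.081, 0.0], [-0.0, 0.0, -1.0]]
wrist_force: [-0.4, 0.1, -2.4]
gripper_width: 0.64
gripper_force: 30.0
```

>>> jog_arm(increments=[[0,0,0.06,0],[0,0,0.04,0],[0,0,0,0]])

```text
time_s: 45.0
tcp_pos: [0.5524, -0.1257, 0.3694]
ee_rot: [[0.081, -0.997, -0.0], [-0.997, -0.081, 0.0], [-0.0, 0.0, -1.0]]
wrist_force: [-0.7, -0.3, -2.5]
gripper_width: 0.64
gripper_force: 30.0
```

>>> jog_arm(increments=[[0,0,0.04,0],[0,0,0,0]])

```text
time_s: 45.2
tcp_pos: [0.5525, -0.1257, 0.3689]
ee_rot: [[0.081, -0.997, 0.0], [-0.997, -0.081, -0.0], [0.0, -0.0, -1.0]]
wrist_force: [-0.3, 0.3, -2.7]
gripper_width: 0.643
gripper_force: 30.0
```

>>> jog_arm(increments=[[0,0,0.04,0],[0,0,0.03,0],[0,0,0,0]])

```text
time_s: 45.5
tcp_pos: [0.5526, -0.1258, 0.3688]
ee_rot: [[0.081, -0.997, 0.001], [-0.997, -0.081, -0.001], [0.001, -0.001, -1.0]]
wrist_force: [-1.2, 0.5, 5.1]
gripper_width: 0.64
gripper_force: 30.0
```

Contact came at the expected height. I'll open slowly and retreat straight up.

>>> jog_arm(increments=[[0,0,0,0],[0,0,0,0],[0,0,0,0],[0,0,0,0],[0,0,-0.2,0],[0,0,-0.5,0],[0,0,-0.8,0],[0,0,-0.8,0],[0,0,-0.5,0],[0,0,0,0]], grip=80)

```text
time_s: 46.5
tcp_pos: [0.5528, -0.1258, 0.4256]
ee_rot: [[0.081, -0.997, 0.004], [-0.997, -0.081, -0.0], [0.001, -0.004, -1.0]]
wrist_force: [-0.4, -0.1, -0.5]
gripper_width: 0.919
gripper_force: 0.0
```

```bash
python3 - <<'E'
from h import *
s=sense(); print(s["time_s"],s["tcp_pos"],s["wrist_force"],s["gripper_width"])
a=eyes.capture("side"); cv2.imwrite("pics/end.png",cv2.resize(a[170:345,290:410],None,fx=3.4,fy=3.4,interpolation=2))
up=np.array([0,0,1.]); ms=eyes.outline_of("side","reel")
if ms:
    x,f=fitv(ms[0]["mask"],np.ones((480,640),bool),[.5563,-.1245,.144],lambda x:(x,up),prof=[(.036,.028),(.066,.028)]); print(x,f)
E
```

```text
46.5 [ 0.55276249 -0.12578462  0.42557461] [-0.38191079 -0.13450725 -0.46575797] 0.9194239090452011
[ 0.55792242 -0.12306754  0.14061345] 0.05677461996034372
```

```bash
python3 -c "
from station import r
print(r.finish_job())"
```

```text
the job is handed in; nothing more can be done
None
```

I nested both holder cups on the standing cup, set the reel upright in the top one and handed the job in at about 46.5 s; no verdict came back, each part met resistance at its expected height, and I viewed 12 pictures, two over your limit of 10.

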